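Shut the tester's hood and hold the spring-return key switch on test

ROBOT

A 7-joint arm with a two-finger parallel gripper is mounted at the origin on a cart in front of the work surface, level with it; the furniture and walls round the work are solid. World frame = base frame: x ahead of the robot, y to its left, z up, the work surface at z = 0. Lengths are in m, angles in degrees, forces in N, time in s.
With the tool pointing down it reaches from about 0.425 to 0.875 m from the base axis. Payload 4.7 kg.
Tool frame: the origin (TCP) lies between the finger pads; the fingertips stand 8 mm ahead of it and the grasp point (between the pads) lies 11 mm behind it (env.tip_extent is the distance from the TCP to the fingertips, in m); z points along the fingers, y is the line along which they close (so a half turn about z gives the same grasp; the last joint's range is limited). The gripper opens to 87 mm and grips with 3 to 60 N. Pads are 19 mm wide; open, the fingers measure 117 mm over their backs; the gripper's body (75 mm by 190 mm) begins 51 mm behind the grasp point.
Start: joints at [-65.197, 18.392, -4.016, 83.108, 1.295, 78.541, -3.26], TCP at [0.264, 0.594, 0.192] pointing down, gripper open.
Joint ranges: [-163.93, 163.93], [-17.29, 119.83], [-79.2, 71.16], [3.27, 140.29], [-89.18, 269.18], [5.43, 117.66], [-154.24, 154.24]. Speed limits (degrees/s): [147.25, 147.25, 180, 180, 180, 180, 180].

INTERFACE

Orientations are given as [roll, pitch, yaw] about the fixed x, y, z axes, in that order (R = Rz(yaw) Ry(pitch) Rx(roll)).
In Python, from cell import sensors, vision, workorder, env gives the robot as it stands.
- The arm moves only by the tool drive_tool, never from a script. Its argument "moves" is a list of rows, each an object of numbers: "x", "y", "z": the shift along the tool's x, y, z in mm; "rx", "ry", "rz": the turn, a rotation vector about the tool's x, y, z in rad; "fingers": the closure, from -1 (fully open) to 1 (shut). In form: [{"x": .., "y": .., "z": .., "rx": .., "ry": .., "rz": .., "fingers": ..}, ...]. A call has 1 to 20 rows; each row is the pose to reach, as a shift and turn from the pose commanded when the call began, along the tool's axes at that moment; what a row does not reach only later rows make up. A row lasts 1/8 s, in which the tool goes at most 62.5 mm and 10.7 degrees, less where a joint would pass 70% of its speed; a pose out of reach is approached as far as the arm can. A call with a gripper value outside its range is refused whole. The fingers move at their own pace and stop on an object; "force" is the grip in N (left out, the last holds). Time passes only in rows, so rows that repeat a pose let the fingers close. It gives the time, the measured TCP pose, the force, the opening and the grip force at its end, in the units of the state.
- sensors.get_obs(): the state, without advancing time (a new reading comes with each control period).
- vision.read_camera(name): name is "side" or "top" or "wrist"; returns a dict with "image" (480x640x3 uint8, red, green, blue), "fx", "fy", "cx", "cy" (pixels), "R" (3x3) and "t" (3): a world point X has camera coordinates R X + t. Camera axes: x right, y down, z forward; pixel columns grow to the right and rows downward; lengths in m; the calibration is good to about 2 mm. A picture is of the moment at which its call begins. There is no depth.
- workorder.sign_off(): hands the job in; it is judged then, once.
The state is a dict: "time_s": time; "qpos": joint angles; "joint_velocities": joint speeds; "effort": joint torques, N m; "tool_pos": TCP position; "tool_rot": TCP orientation; "force": force on the tool from outside, world axes, zero at the start; "wrist_torque": the same for the moment, N m; "grip_width": finger opening in m; "grasp_force": force on a finger pad.
Only numpy, scipy, OpenCV 4.12 (cv2) and the standard library are available. Lean on these libraries where they do the work, as an engineer would, in place of code of your own. Each camera call takes 0.05 s, during which the arm holds its last target. There are 200 camera calls.

TASK

Run the insulation test on the armature in the bench tester: press the clear hood down until its catch holds it shut by itself, then take the red-headed key out of the wooden block and push it fully home in the tester's key switch, jiggling it past the stiff pins if it sticks. Turn it a quarter turn clockwise, as far as it goes, against the spring, and finish while still holding the key turned there with the hood shut. Leave the blue and black keys in the block and the tape measure and pliers where they lie.

Things in the scene. Friction and masses are not known exactly. Their poses are not given: they have to be found in the camera images.
- tester: Grey steel bench tester, fixed, 220 mm deep (x), 340 mm wide (y), top at 55 mm; origin under its centre, z up, x away from the robot at yaw 0. Hood on its left (+y) half, key switch on the right at x -35, y -100 mm. Behind the switch a red emergency stop (x 50, y -125, 28 mm tall) and a green lamp (x 55, y -55, 14 mm tall), not used
- hood (a joint): Clear hood 150 x 150 x 45 mm over the armature, hinged along its far lower edge; 0 = shut, grows as it opens (rad). Starts part open at 0.6 to 0.95 and stays by friction; from below about 0.4 a spring lifts it again. At the last 9 mm at the front it takes about 15 N to press over a sprung roller catch, which then snaps it to 0 (within 0.01) and holds it
- hood_press (a point): Middle of the top of the black ribbed strip (26 x 90 mm) along the front edge of the hood's top, where it is pressed; moves with the hood. With the hood shut it lies 135 mm in front (tester -x) of the hinge line and 107 mm above the worktop
- hood_hinge (a point): Middle of the hood's hinge line, which runs along the tester's y, 59 mm above the worktop; axes as the tester's. The strip circles round it
- key_switch (a joint): Plug of the key switch, a bright steel disc of 29 mm with a slot; stop at 0 = at rest (black mark), grows clockwise seen from above to its stop at 1.57 rad, a quarter turn (green mark); a spring turns it back when let go, 0.03 N m at rest, 0.12 N m at the stop. A key in the slot has about 0.1 rad of play either way before the plug follows
- keyway (a point): Centre of the slot's mouth on the plug's face, 61 mm above the worktop; turns with the plug; z up, x along the slot. Slot 13.5 mm long (x), 5.2 mm wide (y), flared to 10.8 mm wide over the top 2.8 mm, 36 mm deep. Two sticky pins stand 3 mm into its ends, 9 and 18 mm down. A straight push sticks and slips up to 20 to 30 N; about 15 N will do while the key is jiggled 0.1 rad to and fro
- red_key: Loose key with a red head, 70 mm tall, standing blade down in the block. Origin at the blade's tip, z up to the head, x along the blade's width. Blade 12 mm (x) by 4 mm (y), round-nosed, 28 mm up to the shoulder (20 x 8 mm); head 30 mm (x) by 10 mm (y), z 34 to 70 mm: grip it across the 10 mm. Fits either way round. Fully home the shoulder rests on the plug's face, tip 28 mm below it
- blue_key: The same key with a blue head, for another machine; stays in the block
- black_key: The same key with a black head, for another machine; stays in the block
- key_block: Fixed wooden block 50 mm (x) by 160 mm (y) by 34 mm high with three key slots along y at -50, 0, 50 mm, slots 30 mm deep; the keys' blades and heads are wide along the block's y; any key may be in any slot. A key's shoulder rests on its top, so the key's origin is 6 mm above the worktop. Origin under its centre
- tape_measure: Orange and black tape measure, 66 x 87 x 64 mm, stands behind the block; leave it
- pliers: Pliers with a red and a blue grip lying flat, 57 x 176 mm, 16 mm high, left of the tester; leave them. The origin is at the tips of the grips
There are look-alikes about, which are no part of the job. Several things have the shape of the red_key; the one meant has the colours described above.

How it is judged:
By the outcome, as a careful person would: the job done as asked, in the order asked, and still so for the second after the job is handed in, while the arm keeps its last pose, push and grip.
It also fails if it takes over 72 s, if anything falls off the work surface, if the arm or the gripper's body presses on something with over 40 N, if the wrist force passes 120 N, or if a joint passes its speed limit or range.

## Working session

There is one attempt and no reset: what is moved stays moved. The work goes in short steps, Python scripts to look and compute and a tool call to move; the robot and the scene stay as the last step left them, time stands still between calls to the robot, and variables do not carry over. Pictures are saved under pics/ and viewed, at most 10 in all, crops included, and the job is handed in when it is done.

Besides the shell and the picture viewer there is one more tool, called after "Emit:" as name(argument=value, ...), one argument or row to a line, values as JSON. drive_tool: Moves the arm, as the interface text tells. Its arguments: {"type":"object","properties":{"moves":{"type":"array"},"force":{"type":"number"}},"required":["moves"]}

```bash
mkdir -p pics; ls; python3 - <<'E'
from cell import sensors, vision, workorder, env
import cv2
print(sensors.get_obs(), env.tip_extent)
for n in("top","side"):
    c=vision.read_camera(n); cv2.imwrite(f"pics/{n}0.png",c["image"][...,::-1]); print(n,c["fx"],c["fy"],c["cx"],c["cy"],c["R"],c["t"])
E
```

```text
pics
{'time_s': 0.0, 'qpos': array([-65.19527979,  18.43918602,  -4.01374039,  83.17333534,
         1.29618451,  78.53987456,  -3.26052618]), 'joint_velocities': array([-0.0242029 , -0.12639846,  0.02547509,  0.02616729, -0.04760409,
       -0.0616533 , -0.0242078 ]), 'effort': array([-7.83417418e-04, -4.91287494e+01, -4.04645959e-01, -3.12534571e+01,
       -6.39746315e-02,  4.38052998e-02,  1.84674118e-04]), 'tool_pos': array([0.2641796 , 0.59324477, 0.19077361]), 'tool_rot': array([-1.79892902e+02,  7.35365130e-03,  1.56003012e+02]), 'force': array([ 0.41344593,  0.60404268, -0.18128631]), 'wrist_torque': array([-0.02733692,  0.00932635, -0.0203779 ]), 'grasp_force': 0.0, 'grip_width': 0.08665113064384859} 0.008
top 599.1893992001438 599.1893992001438 327.9676511657883 235.9577481312655 [[ 0.01216148 -0.99987584 -0.0100205 ]
 [-0.99163701 -0.01077239 -0.12860794]
 [ 0.12848402  0.01150077 -0.99164489]] [0.07752691 0.58514971 1.67795017]
side 439.10138680088505 439.10138680088505 319.6961566540394 238.66257341295488 [[ 0.82389924 -0.5663334   0.02136635]
 [-0.36543853 -0.55969884 -0.7437687 ]
 [ 0.43317978  0.60498238 -0.6680955 ]] [-0.42154798  0.32007343  0.78678667]
```

View pics/top0.png

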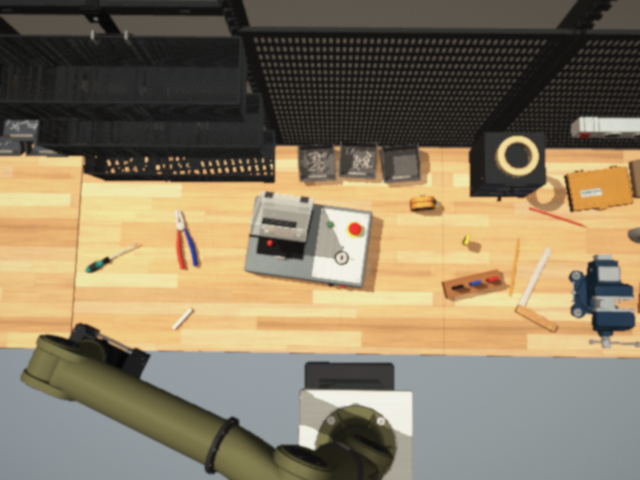

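View pics/side0.png

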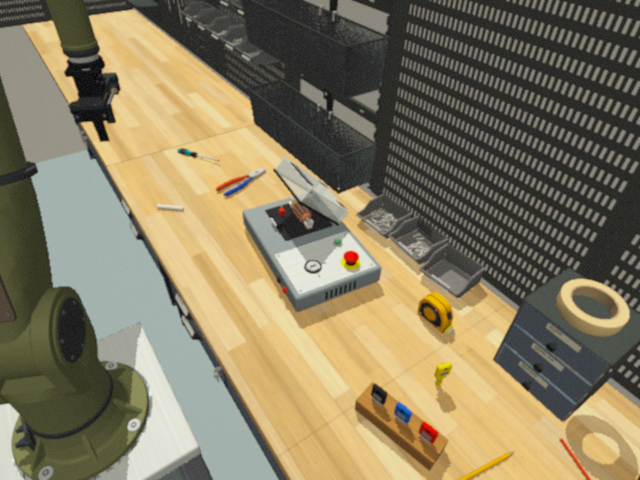

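The top view shows the tester (corners near (246,272), (361,288), (373,210)), the switch at (341,257), the open hood at (280,218), and the block at (475,285) with red key at (493,281). The side view shows the red key at (428,432), blue at (403,412) and black at (378,394), with the hood part open.

```bash
cat > h.py <<'E'
from cell import sensors, vision, workorder, env
import numpy as np, cv2
from scipy.spatial.transform import Rotation as Ro
def ray(c,u,v,z):
    d=c["R"].T@np.array([(u-c["cx"])/c["fx"],(v-c["cy"])/c["fy"],1]); o=-c["R"].T@c["t"]
    return o+d*(z-o[2])/d[2]
def proj(c,X):
    p=c["R"]@np.array(X)+c["t"]; return np.array([c["fx"]*p[0]/p[2]+c["cx"],c["fy"]*p[1]/p[2]+c["cy"]])
def two(cs,uvs):
    P=[np.diag([1,1,1])@np.array([[c["fx"],0,c["cx"]],[0,c["fy"],c["cy"]],[0,0,1]])@np.c_[c["R"],c["t"]] for c in cs]
    x=cv2.triangulatePoints(P[0],P[1],np.array(uvs[0],float),np.array(uvs[1],float)).ravel(); return x[:3]/x[3]
def blobs(im,col,amin=8):
    h=cv2.cvtColor(im,cv2.COLOR_RGB2HSV); H,S,V=h[...,0].astype(int),h[...,1],h[...,2]
    m={'red':((H<8)|(H>172))&(S>170)&(V>70),'blue':(H>100)&(H<130)&(S>150)&(V>60),'steel':(S<25)&(V>190)}[col].astype(np.uint8)
    n,l,s,ce=cv2.connectedComponentsWithStats(m)
    return [(s[i,4],ce[i].round(1),s[i,:4]) for i in range(1,n) if s[i,4]>=amin]
def move(target,rpy=None):
    "shift in tool axes (mm) and rotvec from present measured pose"
    o=sensors.get_obs(); R=Ro.from_euler('xyz',o["tool_rot"],degrees=True)
    s=R.inv().apply(np.array(target)-o["tool_pos"])*1000
    r=(R.inv()*Ro.from_euler('xyz',rpy,degrees=True)).as_rotvec() if rpy is not None else 0
    return s.round(1),np.round(r,3)
E
python3 - <<'E'
from h import *
T=vision.read_camera("top");S=vision.read_camera("side")
for n,c in(("t",T),("s",S)):
  for k in("red","blue"):
    print(n,k,[(b[0],b[1].tolist(),b[2].tolist()) for b in blobs(c["image"],k)])
for n,u,v,z in[("sw",341,257,.061),("c1",246,272,.055),("c2",361,288,.055),("c3",373,210,.055),("key",493,281,.072),("blk",475,285,.034)]: print(n,ray(T,u,v,z).round(3))
cv2.imwrite("pics/crop1.png",cv2.resize(np.hstack([T["image"][180:300,235:385],T["image"][180:300,400:550]])[...,::-1],None,fx=2.6,fy=2.6,interpolation=cv2.INTER_CUBIC))
E
```

```text
t red [(np.int32(26), [584.0, 135.5], [581, 134, 7, 4]), (np.int32(94), [354.6, 228.4], [349, 223, 12, 11]), (np.int32(134), [179.7, 251.6], [177, 232, 8, 37]), (np.int32(32), [269.5, 242.5], [267, 240, 6, 6]), (np.int32(55), [492.5, 278.7], [486, 276, 13, 6])]
t blue [(np.int32(59), [192.4, 250.2], [188, 236, 8, 29]), (np.int32(12), [475.3, 282.7], [472, 282, 8, 3])]
s red [(np.int32(63), [228.8, 183.2], [217, 177, 26, 13]), (np.int32(37), [281.5, 211.8], [279, 208, 6, 8]), (np.int32(126), [350.7, 256.9], [344, 251, 14, 13]), (np.int32(18), [284.4, 289.7], [283, 287, 4, 6]), (np.int32(171), [428.8, 431.1], [420, 422, 18, 21]), (np.int32(88), [575.2, 459.9], [561, 440, 29, 40])]
s blue [(np.int32(68), [237.1, 187.6], [225, 178, 27, 17]), (np.int32(135), [403.2, 411.2], [396, 403, 15, 19])]
sw [0.522 0.047 0.061]
c1 [0.477 0.314 0.055]
c2 [ 0.436 -0.01   0.055]
c3 [ 0.658 -0.043  0.055]
key [ 0.459 -0.375  0.072]
blk [ 0.449 -0.334  0.034]
```

View pics/crop1.png

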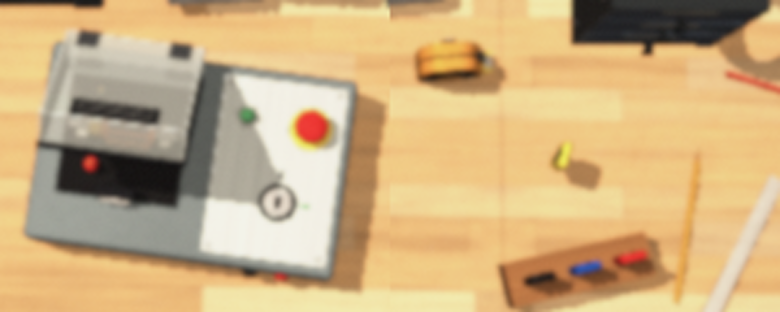

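The enlarged crop shows the tester corners at (25,236), (330,278) and (356,83), the strip at (114,110), and the switch at (277,203) with the black mark on its far side. The red key is at (631,258), at the right end of the block. Next I'll move above the tester for a wrist view.

```bash
python3 - <<'E'
from h import *
print(move([.44,.14,.36],[180,0,82.5]))
E
```

```text
(array([-345. , -343. , -168.4]), array([-1.000e-03,  1.000e-03,  1.283e+00]))
```

Emit:
drive_tool(
  moves=[
    {"x": -60,"y": -60,"z": -80,"rz": 0.18,"fingers": 1},
    {"x": -345,"y": -343,"z": -168,"rz": 1.283,"fingers": 1},
    {"x": -345,"y": -343,"z": -168,"rz": 1.283,"fingers": 1},
    {"x": -345,"y": -343,"z": -168,"rz": 1.283,"fingers": 1},
    {"x": -345,"y": -343,"z": -168,"rz": 1.283,"fingers": 1},
    {"x": -345,"y": -343,"z": -168,"rz": 1.283,"fingers": 1},
    {"x": -345,"y": -343,"z": -168,"rz": 1.283,"fingers": 1},
    {"x": -345,"y": -343,"z": -168,"rz": 1.283,"fingers": 1},
    {"x": -345,"y": -343,"z": -168,"rz": 1.283,"fingers": 1},
    {"x": -345,"y": -343,"z": -168,"rz": 1.283,"fingers": 1},
    {"x": -345,"y": -343,"z": -168,"rz": 1.283,"fingers": 1},
    {"x": -345,"y": -343,"z": -168,"rz": 1.283,"fingers": 1},
  ],
  force=40,
)

```text
invalid input at $.moves[0]: expected keys x, y, z, rx, ry, rz, fingers
```

```bash
python3 - <<'E'
from h import *
c=vision.read_camera("wrist");cv2.imwrite("pics/w1.png",c["image"][...,::-1])
import pickle;pickle.dump(c,open("w1.pkl","wb"))
o=sensors.get_obs();print(o["tool_pos"],o["tool_rot"],o["qpos"],c["fx"],c["cx"],c["cy"],-c["R"].T@c["t"],c["R"][2])
E
```

```text
[0.26423366 0.59358563 0.19138772] [-1.79953521e+02  3.82875547e-03  1.56011475e+02] [-65.19893437  18.41329005  -4.01652286  83.13679815   1.29496563
  78.54157392  -3.25729925] 391.2680129318158 321.0239933663329 243.4610632697368 [0.19377626 0.62512868 0.38217688] [ 0.25408179 -0.11448405 -0.96038318]
```

View pics/w1.png

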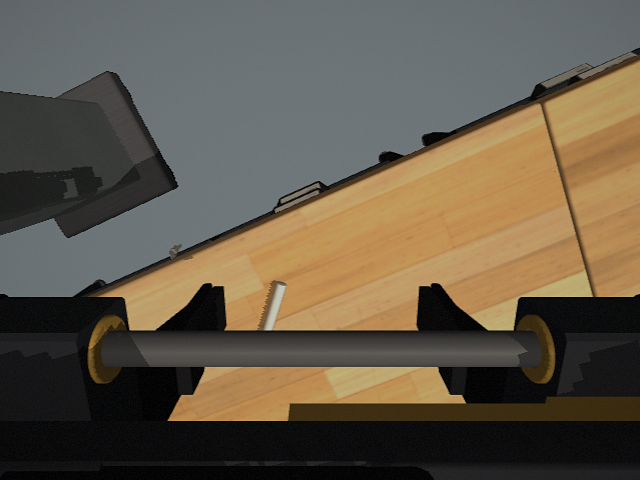

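The wrist camera sees mainly toward tool +x (image up); the fingers are in the lower half, at rows above 285. The picture shows only bench edge and a white stick near (275,300). Rows need all the keys.

Emit:
drive_tool(
  moves=[
    {"x": -60,"y": -60,"z": -80,"rx": 0,"ry": 0,"rz": 0.18,"fingers": 1},
    {"x": -345,"y": -343,"z": -168,"rx": 0,"ry": 0,"rz": 1.283,"fingers": 1},
    {"x": -345,"y": -343,"z": -168,"rx": 0,"ry": 0,"rz": 1.283,"fingers": 1},
    {"x": -345,"y": -343,"z": -168,"rx": 0,"ry": 0,"rz": 1.283,"fingers": 1},
    {"x": -345,"y": -343,"z": -168,"rx": 0,"ry": 0,"rz": 1.283,"fingers": 1},
    {"x": -345,"y": -343,"z": -168,"rx": 0,"ry": 0,"rz": 1.283,"fingers": 1},
    {"x": -345,"y": -343,"z": -168,"rx": 0,"ry": 0,"rz": 1.283,"fingers": 1},
    {"x": -345,"y": -343,"z": -168,"rx": 0,"ry": 0,"rz": 1.283,"fingers": 1},
    {"x": -345,"y": -343,"z": -168,"rx": 0,"ry": 0,"rz": 1.283,"fingers": 1},
    {"x": -345,"y": -343,"z": -168,"rx": 0,"ry": 0,"rz": 1.283,"fingers": 1},
    {"x": -345,"y": -343,"z": -168,"rx": 0,"ry": 0,"rz": 1.283,"fingers": 1},
    {"x": -345,"y": -343,"z": -168,"rx": 0,"ry": 0,"rz": 1.283,"fingers": 1},
  ],
  force=40,
)

```text
time_s: 1.75
tool_pos: [0.4393, 0.1418, 0.3592]
tool_rot: [-179.9, 0.0, 82.7]
force: [0.2, 0.0, -0.4]
grip_width: 0.0007
grasp_force: 0.0
```

```bash
python3 - <<'E'
from h import *
c=vision.read_camera("wrist");cv2.imwrite("pics/w2.png",c["image"][...,::-1])
import pickle;pickle.dump(c,open("w2.pkl","wb"))
o=sensors.get_obs();print(o["time_s"],o["tool_pos"],o["tool_rot"],o["qpos"],o["force"])
E
```

```text
1.8 [0.43940037 0.14155195 0.35930532] [-1.79953526e+02  3.77971552e-02  8.26534614e+01] [-43.68951848  -7.41857972  19.9951369   91.85215133   2.54912168
  95.17808226 -30.96760974] [-0.74201013 -0.05755588  0.11115181]
```

View pics/w2.png

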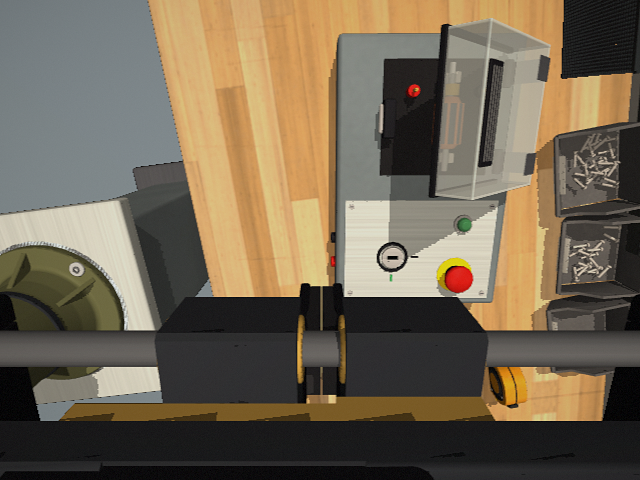

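The wrist view shows the switch at (391.5,257.5) with its slot along tester x, its black mark at (414,257) and its green mark at (391,278). The strip runs (497,60) to (485,166), and the tester's corners are near (338,34), (337,300) and (492,302).

```bash
python3 - <<'E'
from h import *
import pickle
w=pickle.load(open("w2.pkl","rb")); T=vision.read_camera("top")
sw=ray(w,391.5,257.5,.061); print("sw",sw, "blackmark",ray(w,414,257,.055))
cs=[ray(w,*p,.055) for p in((337.5,36),(337,300),(492,302))]; print(np.round(cs,4))
v=cs[0]-cs[1]; yaw=np.arctan2(-v[0],v[1]); print("yaw",np.degrees(yaw),np.linalg.norm(v))
g=cv2.HoughCircles(cv2.medianBlur(cv2.cvtColor(w["image"],cv2.COLOR_RGB2GRAY),3)[220:295,355:430],cv2.HOUGH_GRADIENT,1,50,param2=15,minRadius=6,maxRadius=20);print(g+np.array([355,220,0]))
Rz=Ro.from_euler('z',yaw).as_matrix()
org=sw-Rz@[-.035,-.1,.061]; org[2]=0; print("org from sw",org, "org from corners",(cs[0]+cs[2])/2)
for ut,uw in(((278.8,222.3),(491.5,113)),): print("strip",two([T,w],[ut,uw]))
s=two([T,w],[(278.8,222.3),(491.5,113)]); print("strip tester",Rz.T@(s-org))
for p in((544,67),(530,163)):print("hinge",Rz.T@(ray(w,*p,.059)-org))
# predictions over theta, hinge x
for hx in(.075,.085,.095):
  for th in(.6,.7,.8,.95):
    p=org+Rz@np.array([hx-.135*np.cos(th)+.048*np.sin(th),.085,.059+.135*np.sin(th)+.048*np.cos(th)])
    print(hx,th,proj(w,p).round(),proj(T,p).round(1))
E
```

```text
sw [0.51947249 0.04605955 0.061     ] blackmark [0.55010073 0.04084142 0.055     ]
[[ 0.4798  0.3175  0.055 ]
 [ 0.4412 -0.0079  0.055 ]
 [ 0.6526 -0.038   0.055 ]]
yaw -6.7679095887910945 0.3277361260837401
[[[391.5        256.5         14.69999981]]]
org from sw [0.56601338 0.14123804 0.        ] org from corners [0.5662319  0.13972949 0.055     ]
strip [0.60027031 0.21247184 0.18350332]
strip tester [0.02562346 0.07477452 0.18350332]
hinge [0.13210299 0.12939684 0.059     ]
hinge [0.13113347 0.02041774 0.059     ]
0.075 0.6 [450. 102.] [273.3 235.3]
0.075 0.7 [466. 102.] [273.7 230.4]
0.075 0.8 [484. 101.] [274.1 225.3]
0.075 0.95 [511. 100.] [274.9 217.3]
0.085 0.6 [461. 102.] [273.9 231.5]
0.085 0.7 [478. 101.] [274.2 226.7]
0.085 0.8 [495. 101.] [274.7 221.5]
0.085 0.95 [523. 100.] [275.5 213.5]
0.095 0.6 [472. 102.] [274.4 227.8]
0.095 0.7 [489. 101.] [274.8 222.9]
0.095 0.8 [507. 101.] [275.2 217.8]
0.095 0.95 [534. 100.] [276.  209.8]
```

```bash
python3 - <<'E'
from h import *
Rz=Ro.from_euler('z',-7,degrees=True).as_matrix(); org=np.array([.566,.1405,0]); hx=.095
for th in(.85,.72,.6,.5,.4,.3,.2,.15,.1,.07,.0,-.03):
    p=org+Rz@np.array([hx-.135*np.cos(th)+.048*np.sin(th),.075,.059+.008+.135*np.sin(th)+.048*np.cos(th)])
    print(th,p.round(3),move(p)[0])
E
```

```text
0.85 [0.617 0.21  0.2  ] [ 90.8 167.1 159.1]
0.72 [0.6   0.212 0.192] [ 90.7 150.3 167.2]
0.6 [0.586 0.214 0.183] [ 90.6 135.8 176.4]
0.5 [0.575 0.215 0.174] [ 90.6 124.7 185.4]
0.4 [0.565 0.216 0.164] [ 90.5 114.5 195.5]
0.3 [0.556 0.217 0.153] [ 90.4 105.4 206.5]
0.2 [0.548 0.218 0.141] [ 90.4  97.4 218.4]
0.15 [0.544 0.219 0.135] [ 90.4  93.9 224.7]
0.1 [0.541 0.219 0.128] [ 90.4  90.6 231.1]
0.07 [0.539 0.219 0.124] [ 90.3  88.9 235. ]
0.0 [0.535 0.22  0.115] [ 90.3  85.2 244.3]
-0.03 [0.534 0.22  0.111] [ 90.3  83.8 248.4]
```

Emit:
drive_tool(
  moves=[
    {"x": 45,"y": 77,"z": 50,"rx": 0,"ry": 0,"rz": 0,"fingers": 1},
    {"x": 90,"y": 152,"z": 100,"rx": 0,"ry": 0,"rz": 0,"fingers": 1},
    {"x": 90,"y": 152,"z": 140,"rx": 0,"ry": 0,"rz": 0,"fingers": 1},
    {"x": 90,"y": 152,"z": 155,"rx": 0,"ry": 0,"rz": 0,"fingers": 1},
    {"x": 90,"y": 150,"z": 162,"rx": 0,"ry": 0,"rz": 0,"fingers": 1},
    {"x": 90,"y": 147,"z": 169,"rx": 0,"ry": 0,"rz": 0,"fingers": 1},
    {"x": 90,"y": 136,"z": 176,"rx": 0,"ry": 0,"rz": 0,"fingers": 1},
    {"x": 90,"y": 130,"z": 181,"rx": 0,"ry": 0,"rz": 0,"fingers": 1},
    {"x": 90,"y": 125,"z": 185,"rx": 0,"ry": 0,"rz": 0,"fingers": 1},
    {"x": 90,"y": 125,"z": 185,"rx": 0,"ry": 0,"rz": 0,"fingers": 1},
  ],
  force=40,
)

```text
time_s: 3.1
tool_pos: [0.5752, 0.2133, 0.1752]
tool_rot: [180.0, -0.0, 82.5]
force: [-0.3, -0.1, 1.0]
grip_width: 0.0003
grasp_force: 0.0
```

```bash
python3 - <<'E'
from h import *
T=vision.read_camera("side");w=vision.read_camera("wrist")
cv2.imwrite("pics/c2.png",np.hstack([cv2.resize(T["image"][120:320,200:400],(400,400),interpolation=cv2.INTER_CUBIC),cv2.resize(w["image"],(400,300)).repeat(1,0) if 0 else cv2.copyMakeBorder(cv2.resize(w["image"],(400,300)),0,100,0,0,cv2.BORDER_CONSTANT)])[...,::-1])
E
```

```text
(no output)
```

View pics/c2.png

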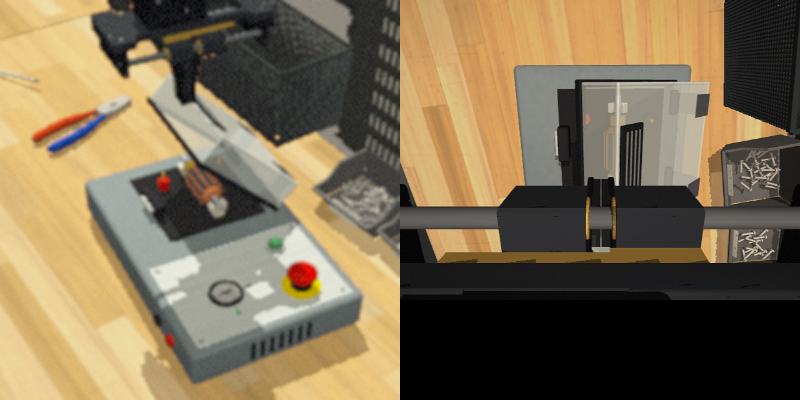

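The side crop shows the fingertips at the hood's front top edge. In the wrist half the strip runs from (632,125), right of the tip column (600), so I'll check the hood angle against the projection.

```bash
python3 - <<'E'
from h import *
w=vision.read_camera("wrist");T=vision.read_camera("top"); o=sensors.get_obs()
print("tip tester",Ro.from_euler('z',7,degrees=True).apply(o["tool_pos"]-[.566,.1405,.008]),o["force"])
cv2.imwrite("pics/c3.png",np.hstack([cv2.resize(w["image"][80:300,230:530],(600,440)),cv2.resize(T["image"][160:300,230:290],(190,440))])[...,::-1])
Rz=Ro.from_euler('z',-7,degrees=True).as_matrix(); org=np.array([.566,.1405,0])
for hx in(.085,.095,.1):
  for th in(.4,.5,.6,.7,.8):
    f=lambda a,b,y:proj(w,org+Rz@np.array([hx-a*np.cos(th)+b*np.sin(th),y,.059+a*np.sin(th)+b*np.cos(th)])).round()
    print(hx,th,"strip end",f(.148,.048,.12),f(.122,.048,.12),"hood corner top",f(.15,.045,.15),"rim",f(.15,0,.15))
E
```

```text
tip tester [0.0011891  0.07320721 0.16714276] [-0.28831351 -0.08938591  0.60256407]
0.085 0.4 strip end [258. 190.] [304. 187.] hood corner top [249. 131.] rim [232. 131.]
0.085 0.5 strip end [276. 193.] [322. 189.] hood corner top [267. 130.] rim [239. 131.]
0.085 0.6 strip end [298. 196.] [342. 191.] hood corner top [290. 130.] rim [248. 131.]
0.085 0.7 strip end [326. 199.] [366. 193.] hood corner top [317. 130.] rim [262. 130.]
0.085 0.8 strip end [357. 202.] [392. 194.] hood corner top [350. 130.] rim [279. 130.]
0.095 0.4 strip end [277. 190.] [322. 187.] hood corner top [269. 130.] rim [249. 131.]
0.095 0.5 strip end [296. 193.] [340. 189.] hood corner top [288. 130.] rim [256. 130.]
0.095 0.6 strip end [320. 196.] [362. 191.] hood corner top [312. 130.] rim [267. 130.]
0.095 0.7 strip end [348. 199.] [386. 193.] hood corner top [340. 130.] rim [281. 130.]
0.095 0.8 strip end [380. 201.] [412. 194.] hood corner top [374. 129.] rim [300. 130.]
0.1 0.4 strip end [286. 190.] [331. 187.] hood corner top [279. 130.] rim [257. 130.]
0.1 0.5 strip end [306. 193.] [350. 189.] hood corner top [298. 130.] rim [265. 130.]
0.1 0.6 strip end [330. 196.] [372. 191.] hood corner top [323. 130.] rim [276. 130.]
0.1 0.7 strip end [359. 199.] [396. 193.] hood corner top [352. 130.] rim [291. 130.]
0.1 0.8 strip end [392. 201.] [423. 194.] hood corner top [386. 129.] rim [310. 130.]
```

View pics/c3.png

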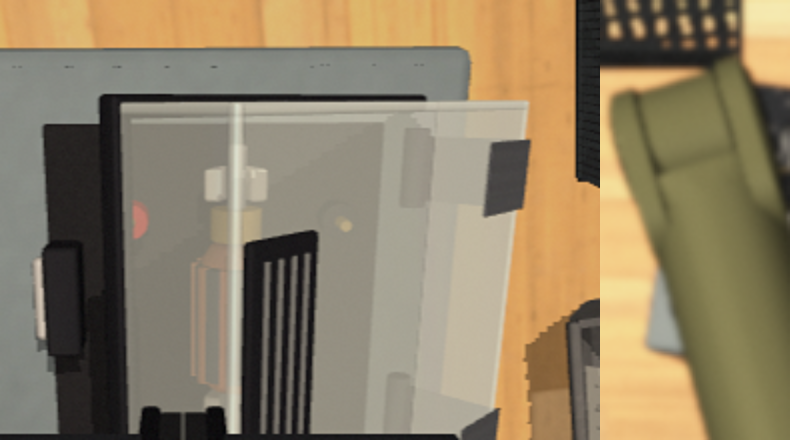

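The crop puts the strip's end at px 352–388 and the hood's top corner at px 348, matching θ≈0.70 with the hinge at x≈0.098. So the hood hasn't moved and the tip slid just in front of it. I'll lift, shift further back and press again along the arc.

Emit:
drive_tool(
  moves=[
    {"x": 0,"y": -6,"z": -25,"rx": 0,"ry": 0,"rz": 0,"fingers": 1},
    {"x": 0,"y": 5,"z": -50,"rx": 0,"ry": 0,"rz": 0,"fingers": 1},
    {"x": 0,"y": 32,"z": -45,"rx": 0,"ry": 0,"rz": 0,"fingers": 1},
    {"x": 0,"y": 32,"z": -28,"rx": 0,"ry": 0,"rz": 0,"fingers": 1},
    {"x": 0,"y": 31,"z": -18,"rx": 0,"ry": 0,"rz": 0,"fingers": 1},
    {"x": 0,"y": 28,"z": -12,"rx": 0,"ry": 0,"rz": 0,"fingers": 1},
    {"x": 0,"y": 23,"z": -8,"rx": 0,"ry": 0,"rz": 0,"fingers": 1},
    {"x": 0,"y": 18,"z": -5,"rx": 0,"ry": 0,"rz": 0,"fingers": 1},
    {"x": 0,"y": 12,"z": 0,"rx": 0,"ry": 0,"rz": 0,"fingers": 1},
    {"x": 0,"y": 7,"z": 5,"rx": 0,"ry": 0,"rz": 0,"fingers": 1},
    {"x": 0,"y": 7,"z": 5,"rx": 0,"ry": 0,"rz": 0,"fingers": 1},
  ],
)

```text
time_s: 4.68
tool_pos: [0.582, 0.2124, 0.1695]
tool_rot: [-180.0, 0.0, 82.5]
force: [-0.0, 0.1, -0.8]
grip_width: 0.0004
grasp_force: 0.0
```

```bash
cat > hood.py <<'E'
from h import *
w=vision.read_camera("wrist"); o=sensors.get_obs()
print("tip tester",Ro.from_euler('z',7,degrees=True).apply(o["tool_pos"]-[.566,.1405,.008]),o["force"])
g=cv2.cvtColor(w["image"],cv2.COLOR_RGB2GRAY)
for r in(210,240,270): # dark runs
    d=np.flatnonzero(np.diff(np.r_[0,(g[r]<45).astype(int),0])); print(r,[(a,b) for a,b in d.reshape(-1,2) if b-a>3])
Rz=Ro.from_euler('z',-7,degrees=True).as_matrix(); org=np.array([.566,.1405,0]);hx=.099
for th in(0,.1,.2,.3,.4,.5,.6,.7):
    f=lambda a,b,y:proj(w,org+Rz@np.array([hx-a*np.cos(th)+b*np.sin(th),y,.059+a*np.sin(th)+b*np.cos(th)])).round()
    print(th,"strip end",f(.148,.048,.12),f(.122,.048,.12),"rim",f(.15,0,.15))
E
python3 hood.py
```

```text
tip tester [0.0076246  0.07324622 0.16183107] [0.74173715 0.04851855 0.17765703]
210 [(np.int64(242), np.int64(279)), (np.int64(339), np.int64(365)), (np.int64(367), np.int64(371)), (np.int64(614), np.int64(621))]
240 [(np.int64(244), np.int64(280)), (np.int64(339), np.int64(349)), (np.int64(607), np.int64(640))]
270 [(np.int64(250), np.int64(281)), (np.int64(339), np.int64(349)), (np.int64(352), np.int64(356)), (np.int64(606), np.int64(640))]
0 strip end [235. 179.] [275. 179.] rim [243. 130.]
0.1 strip end [239. 182.] [281. 181.] rim [240. 131.]
0.2 strip end [246. 185.] [291. 183.] rim [239. 131.]
0.3 strip end [257. 188.] [303. 186.] rim [240. 131.]
0.4 strip end [271. 191.] [318. 188.] rim [244. 130.]
0.5 strip end [291. 195.] [337. 190.] rim [251. 130.]
0.6 strip end [315. 198.] [359. 193.] rim [261. 130.]
0.7 strip end [344. 201.] [384. 195.] rim [276. 130.]
```

```bash
python3 - <<'E'
from h import *
import pickle
w2=pickle.load(open("w2.pkl","rb")); w=vision.read_camera("wrist");pickle.dump(w,open("w3.pkl","wb"))
S=vision.read_camera("side")
org=np.array([.566,.1405,0]);Ri=Ro.from_euler('z',7,degrees=True)
print("cam offset",-w["R"].T@w["t"]-sensors.get_obs()["tool_pos"], "tip in wrist",proj(w,sensors.get_obs()["tool_pos"]-[0,0,.008]),"tip in side",proj(S,sensors.get_obs()["tool_pos"]-[0,0,.008]))
a=np.hstack([cv2.resize(w2["image"][10:210,400:560],(400,500),interpolation=cv2.INTER_CUBIC),cv2.resize(w["image"][110:290,220:380],(400,450)).copy()[:450] if 0 else cv2.copyMakeBorder(cv2.resize(w["image"][110:290,220:380],(400,450)),0,50,0,0,cv2.BORDER_CONSTANT)])
for k in range(0,800,50): cv2.line(a,(k,0),(k,6),(255,255,0),1)
cv2.imwrite("pics/c4.png",a[...,::-1])
s=cv2.resize(S["image"][110:230,230:350],(600,600),interpolation=cv2.INTER_CUBIC);cv2.imwrite("pics/c5.png",s[...,::-1])
E
```

```text
cam offset [0.00872762 0.07618199 0.19070738] tip in wrist [323.34101696 277.16014825] tip in side [295.68011138 183.83188083]
```

View pics/c4.png

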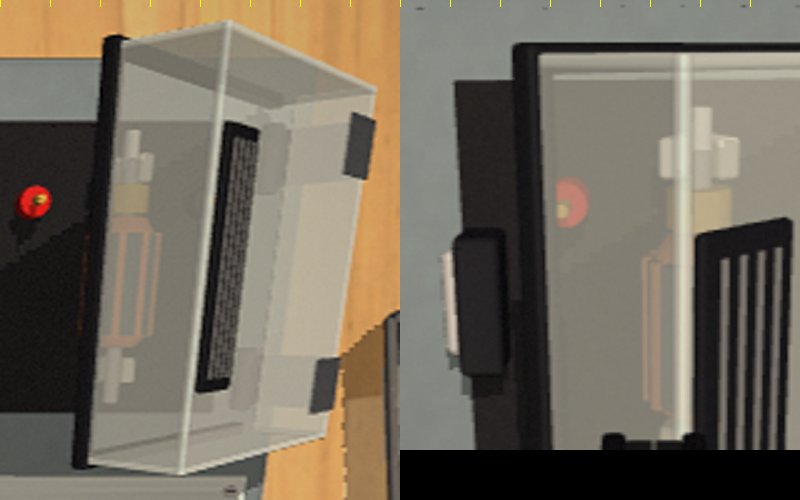

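View pics/c5.png

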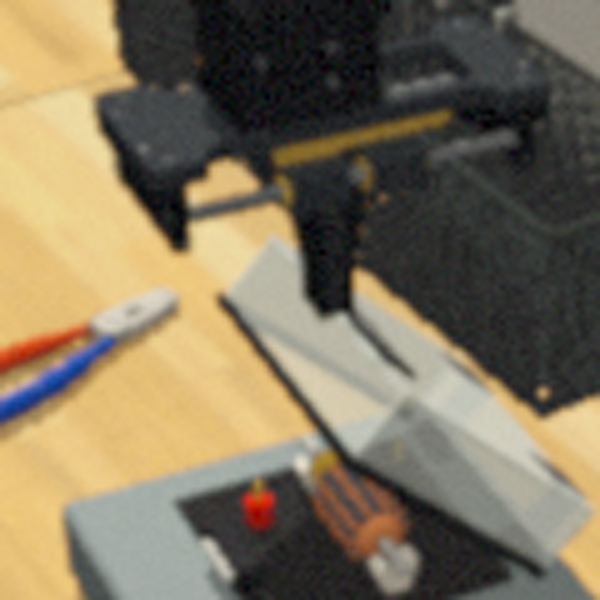

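Left (w2) shows the strip corners at px (490,59) and (504,63). Right (now) shows them at px (338,205) and (377,198). The side crop puts the finger end at px (296,171), higher than predicted (183.8), so I'll triangulate the hood corners properly.

```bash
python3 - <<'E'
from h import *
import pickle
w2=pickle.load(open("w2.pkl","rb")); w=pickle.load(open("w3.pkl","rb"));S=vision.read_camera("side")
org=np.array([.566,.1405,0]);Ri=Ro.from_euler('z',7,degrees=True)
f=lambda cs,uv:Ri.apply(two(cs,uv)-org).round(4)
print("strip",f([w2,w],[(490.4,58.8),(338,205.2)]),f([w2,w],[(503.6,63.2),(376.8,198)]))
print("topfront+y",f([w2,w],[(491.6,18.8),(333.6,132)]),f([S,w],[(285,157),(333.6,132)]),f([S,w2],[(285,157),(491.6,18.8)]))
print("topfront-y",f([S,w2],[(312,189),(472.4,198.8)]))
print("rim+y",f([w2,w],[(446,25.2),(268,128)]),f([S,w],[(275,169),(268,128)]))
print("rim-y",f([S,w2],[(300,202),(431,196)]))
print("switch in side",proj(S,[.519,.046,.061]),sensors.get_obs()["tool_pos"])
E
```

```text
strip [0.0147 0.1186 0.1946] [0.0342 0.1181 0.1752]
topfront+y [0.0129 0.1488 0.1929] [0.0138 0.1486 0.1935] [0.0138 0.1482 0.1935]
topfront-y [0.0142 0.0002 0.1914]
rim+y [-0.0171  0.1503  0.1684] [-0.0153  0.15    0.1662]
rim-y [-0.017  -0.0012  0.1659]
switch in side [311.47752644 264.73334957] [0.58305441 0.21207824 0.17010894]
```

```bash
python3 - <<'E'
from h import *
S=vision.read_camera("side")
p=np.array([.2642,.5935,.191]); y=np.array([np.sin(np.radians(156)),-np.cos(np.radians(156)),0])
for s in(-1,1):
  for dz in(-.008,.011,.03,.06): print(s,dz,proj(S,p+s*.045*y+[0,0,dz]).round(1))
t=sensors.get_obs()["tool_pos"]
for dz in(-.008,.011,.02,.03): print("now",dz,proj(S,t+[0,0,dz]).round(1))
a=cv2.imread("pics/side0.png")[50:150,50:150]; b=S["image"][150:200,270:330,::-1]
g=cv2.cvtColor(a,cv2.COLOR_BGR2GRAY)
for r in range(68,100,3): print(50+r,''.join('#' if v<50 else '+' if v<90 else '.' for v in g[r,20:80]))
print(S["image"][165:190:2,290:303].mean(2).astype(int))
E
```

```text
-1 -0.008 [110.  153.2]
-1 0.011 [107.7 146.5]
-1 0.03 [105.4 139.7]
-1 0.06 [101.6 128.6]
1 -0.008 [115.6 135.7]
1 0.011 [113.5 129.2]
1 0.03 [111.4 122.6]
1 0.06 [107.9 111.8]
now -0.008 [295.7 183.8]
now 0.011 [295.6 177.3]
now 0.02 [295.5 174.1]
now 0.03 [295.5 170.5]
118 ....+##+####################################................
121 .....+#####++++++.....+##########....+#######...............
124 .......+++..............+########+..........................
127 .........+++.............+########+.........................
130 ...........+...............########+........................
133 ..............++............+#######+.......................
136 .............................+#######+......................
139 ................+++...........+#######+.....................
142 .................++++.......................................
145 .................++++++.....................................
148 ..................+#++++....................................
[[121  51  18  19  25  31  30  35  31  29  95 164 172]
 [121  48  13  15  26  20  24  24  26  21  96 165 180]
 [141  89  33  16  21  23  33  30  29  22  93 166 181]
 [177 165 118  63  18  26  28  37  41  28  75 142 172]
 [179 178 169 136 102 110 130 161 171 130  81  98 130]
 [179 178 177 178 175 176 178 179 177 174 147  99  88]
 [176 179 178 179 178 180 178 177 179 177 182 176 149]
 [161 164 170 172 179 180 178 177 180 178 178 181 189]
 [180 166 162 159 162 169 174 177 176 178 179 178 179]
 [199 195 191 182 171 163 161 165 169 173 177 180 179]
 [198 197 197 199 196 195 181 175 164 160 161 165 170]
 [172 194 197 198 199 197 195 194 192 187 175 165 160]
 [ 92 145 181 196 198 197 197 196 197 196 197 192 188]]
```

Both cameras put the actual fingertip end about 28 mm higher than the stated tip (side row 172 against 184 predicted). That explains why there was no contact, so I'll use contact to confirm it.

Emit:
drive_tool(
  moves=[
    {"x": 0,"y": 19,"z": 0,"rx": 0,"ry": 0,"rz": 0,"fingers": 1},
    {"x": 0,"y": 19,"z": 7,"rx": 0,"ry": 0,"rz": 0,"fingers": 1},
    {"x": 0,"y": 17,"z": 14,"rx": 0,"ry": 0,"rz": 0,"fingers": 1},
    {"x": 0,"y": 13,"z": 19,"rx": 0,"ry": 0,"rz": 0,"fingers": 1},
    {"x": 0,"y": 9,"z": 23,"rx": 0,"ry": 0,"rz": 0,"fingers": 1},
    {"x": 0,"y": 5,"z": 26,"rx": 0,"ry": 0,"rz": 0,"fingers": 1},
    {"x": 0,"y": 5,"z": 26,"rx": 0,"ry": 0,"rz": 0,"fingers": 1},
  ],
)

```text
time_s: 5.8
tool_pos: [0.587, 0.2118, 0.1436]
tool_rot: [-180.0, -0.0, 82.5]
force: [0.1, 0.7, 0.1]
grip_width: 0.0002
grasp_force: 0.0
```

```bash
python3 hood.py
```

```text
tip tester [0.0124885  0.07322049 0.1357596 ] [ 0.60925826 -1.31274474 -0.07075457]
210 [(np.int64(223), np.int64(229)), (np.int64(270), np.int64(323)), (np.int64(614), np.int64(640))]
240 [(np.int64(225), np.int64(231)), (np.int64(271), np.int64(283)), (np.int64(287), np.int64(293)), (np.int64(298), np.int64(303)), (np.int64(308), np.int64(313)), (np.int64(317), np.int64(323))]
270 [(np.int64(227), np.int64(233)), (np.int64(273), np.int64(284)), (np.int64(288), np.int64(294)), (np.int64(298), np.int64(304)), (np.int64(308), np.int64(313)), (np.int64(317), np.int64(323)), (np.int64(620), np.int64(640))]
0 strip end [216. 185.] [261. 184.] rim [228. 131.]
0.1 strip end [220. 188.] [268. 187.] rim [224. 131.]
0.2 strip end [226. 192.] [277. 190.] rim [222. 131.]
0.3 strip end [237. 196.] [291. 193.] rim [222. 131.]
0.4 strip end [253. 200.] [307. 196.] rim [225. 131.]
0.5 strip end [274. 204.] [328. 199.] rim [232. 131.]
0.6 strip end [301. 209.] [353. 202.] rim [242. 130.]
0.7 strip end [334. 213.] [381. 205.] rim [258. 130.]
```

Contact is confirmed: the hood is down to θ≈0.48. I'll continue along the arc.

Emit:
drive_tool(
  moves=[
    {"x": 0,"y": -5,"z": 1,"rx": 0,"ry": 0,"rz": 0,"fingers": 1},
    {"x": 0,"y": -11,"z": 5,"rx": 0,"ry": 0,"rz": 0,"fingers": 1},
    {"x": 0,"y": -16,"z": 10,"rx": 0,"ry": 0,"rz": 0,"fingers": 1},
    {"x": 0,"y": -21,"z": 15,"rx": 0,"ry": 0,"rz": 0,"fingers": 1},
    {"x": 0,"y": -26,"z": 21,"rx": 0,"ry": 0,"rz": 0,"fingers": 1},
    {"x": 0,"y": -30,"z": 27,"rx": 0,"ry": 0,"rz": 0,"fingers": 1},
    {"x": 0,"y": -34,"z": 33,"rx": 0,"ry": 0,"rz": 0,"fingers": 1},
    {"x": 0,"y": -38,"z": 39,"rx": 0,"ry": 0,"rz": 0,"fingers": 1},
    {"x": 0,"y": -38,"z": 39,"rx": 0,"ry": 0,"rz": 0,"fingers": 1},
  ],
)

```text
time_s: 6.98
tool_pos: [0.5494, 0.2166, 0.1042]
tool_rot: [-180.0, 0.0, 82.5]
force: [-0.9, 0.3, 1.7]
grip_width: 0.0007
grasp_force: 0.4
```

```bash
python3 hood.py
```

```text
tip tester [-0.0253194   0.0734687   0.09652072] [-0.60006201  0.84477728  0.87671794]
210 [(np.int64(257), np.int64(261)), (np.int64(272), np.int64(331))]
240 [(np.int64(273), np.int64(283)), (np.int64(288), np.int64(295)), (np.int64(300), np.int64(307)), (np.int64(311), np.int64(318)), (np.int64(322), np.int64(331))]
270 [(np.int64(260), np.int64(264)), (np.int64(274), np.int64(284)), (np.int64(289), np.int64(296)), (np.int64(300), np.int64(307)), (np.int64(311), np.int64(318)), (np.int64(322), np.int64(331))]
0 strip end [274. 195.] [327. 195.] rim [278. 131.]
0.1 strip end [282. 200.] [340. 199.] rim [276. 131.]
0.2 strip end [296. 206.] [356. 203.] rim [277. 131.]
0.3 strip end [315. 212.] [378. 208.] rim [282. 131.]
0.4 strip end [342. 219.] [405. 213.] rim [291. 131.]
0.5 strip end [377. 227.] [437. 218.] rim [304. 131.]
0.6 strip end [422. 234.] [475. 223.] rim [324. 130.]
0.7 strip end [476. 242.] [518. 227.] rim [351. 130.]
```

Emit:
drive_tool(
  moves=[
    {"x": 0,"y": -8,"z": 3,"rx": 0,"ry": 0,"rz": 0,"fingers": 1},
    {"x": 0,"y": -12,"z": 7,"rx": 0,"ry": 0,"rz": 0,"fingers": 1},
    {"x": 0,"y": -13,"z": 11,"rx": 0,"ry": 0,"rz": 0,"fingers": 1},
    {"x": 0,"y": -14,"z": 15,"rx": 0,"ry": 0,"rz": 0,"fingers": 1},
    {"x": 0,"y": -14,"z": 15,"rx": 0,"ry": 0,"rz": 0,"fingers": 1},
  ],
)

```text
time_s: 7.65
tool_pos: [0.5356, 0.2184, 0.0893]
tool_rot: [-180.0, 0.0, 82.5]
force: [-0.6, 0.8, 1.1]
grip_width: 0.0001
grasp_force: 0.5
```

```bash
python3 hood.py
```

```text
tip tester [-0.03933419  0.07364898  0.08157395] [-0.92843832  0.3287825   0.70900693]
210 [(np.int64(286), np.int64(345))]
240 [(np.int64(287), np.int64(296)), (np.int64(301), np.int64(308)), (np.int64(313), np.int64(320)), (np.int64(324), np.int64(331)), (np.int64(336), np.int64(345))]
270 [(np.int64(287), np.int64(297)), (np.int64(302), np.int64(308)), (np.int64(313), np.int64(320)), (np.int64(324), np.int64(331)), (np.int64(335), np.int64(344))]
0 strip end [301. 201.] [359. 200.] rim [300. 131.]
0.1 strip end [313. 207.] [375. 205.] rim [300. 131.]
0.2 strip end [330. 214.] [395. 210.] rim [304. 131.]
0.3 strip end [355. 221.] [422. 216.] rim [311. 131.]
0.4 strip end [389. 230.] [455. 222.] rim [323. 131.]
0.5 strip end [433. 239.] [494. 228.] rim [340. 131.]
0.6 strip end [489. 249.] [541. 234.] rim [366. 131.]
0.7 strip end [557. 259.] [593. 240.] rim [400. 130.]
```

Emit:
drive_tool(
  moves=[
    {"x": 0,"y": 0,"z": 3,"rx": 0,"ry": 0,"rz": 0,"fingers": 1},
    {"x": 0,"y": 0,"z": 6,"rx": 0,"ry": 0,"rz": 0,"fingers": 1},
    {"x": 0,"y": 0,"z": 6,"rx": 0,"ry": 0,"rz": 0,"fingers": 1},
  ],
)

```text
time_s: 8.07
tool_pos: [0.536, 0.2185, 0.0848]
tool_rot: [-180.0, -0.0, 82.5]
force: [-3.9, 0.1, 8.3]
grip_width: 0.0003
grasp_force: 4.0
```

```bash
python3 hood.py|head -3
```

```text
tip tester [-0.039305    0.07380007  0.07683763] [-4.3665308  -0.69275629  7.123204  ]
210 [(np.int64(280), np.int64(340))]
240 [(np.int64(281), np.int64(291)), (np.int64(296), np.int64(303)), (np.int64(307), np.int64(314)), (np.int64(319), np.int64(326)), (np.int64(331), np.int64(340))]
```

Resistance has begun at the catch, so I'll press further.

Emit:
drive_tool(
  moves=[
    {"x": 0,"y": 0,"z": 3,"rx": 0,"ry": 0,"rz": 0,"fingers": 1},
    {"x": 0,"y": 0,"z": 6,"rx": 0,"ry": 0,"rz": 0,"fingers": 1},
    {"x": 0,"y": 0,"z": 8,"rx": 0,"ry": 0,"rz": 0,"fingers": 1},
    {"x": 0,"y": 0,"z": 8,"rx": 0,"ry": 0,"rz": 0,"fingers": 1},
  ],
)

```text
time_s: 8.62
tool_pos: [0.5363, 0.2183, 0.0766]
tool_rot: [180.0, -0.0, 82.5]
force: [-3.1, -0.3, 6.5]
grip_width: 0.0008
grasp_force: 3.5
```

```bash
python3 hood.py|head -3
```

```text
tip tester [-0.03893922  0.07364757  0.06855716] [-3.62193983 -0.13610421  7.00271635]
210 [(np.int64(272), np.int64(332))]
240 [(np.int64(274), np.int64(283)), (np.int64(287), np.int64(294)), (np.int64(299), np.int64(306)), (np.int64(311), np.int64(318)), (np.int64(322), np.int64(332))]
```

Emit:
drive_tool(
  moves=[
    {"x": 0,"y": 0,"z": 3,"rx": 0,"ry": 0,"rz": 0,"fingers": 1},
    {"x": 0,"y": 0,"z": 6,"rx": 0,"ry": 0,"rz": 0,"fingers": 1},
    {"x": 0,"y": 0,"z": 6,"rx": 0,"ry": 0,"rz": 0,"fingers": 1},
  ],
)

```text
time_s: 9.05
tool_pos: [0.5364, 0.2185, 0.076]
tool_rot: [-180.0, -0.1, 82.5]
force: [-15.5, -5.5, 37.7]
grip_width: 0.0003
grasp_force: 18.7
```

```bash
python3 hood.py|head -3
```

```text
tip tester [-0.03889928  0.0738591   0.06801473] [-15.56691914  -6.60042072  37.04500476]
210 [(np.int64(272), np.int64(332))]
240 [(np.int64(273), np.int64(282)), (np.int64(287), np.int64(294)), (np.int64(299), np.int64(306)), (np.int64(310), np.int64(317)), (np.int64(322), np.int64(332))]
```

The hood is at a hard stop and has snapped shut. The true tip is about 31 mm above the TCP reading. I'll release, check that it stays shut, and go on to the key.

Emit:
drive_tool(
  moves=[
    {"x": 0,"y": 0,"z": -20,"rx": 0,"ry": 0,"rz": 0,"fingers": 1},
    {"x": 0,"y": 0,"z": -70,"rx": 0,"ry": 0,"rz": 0,"fingers": 1},
    {"x": 0,"y": 0,"z": -140,"rx": 0,"ry": 0,"rz": 0,"fingers": 1},
    {"x": 0,"y": 0,"z": -140,"rx": 0,"ry": 0,"rz": 0,"fingers": 1},
  ],
)

```text
time_s: 9.6
tool_pos: [0.5394, 0.219, 0.2148]
tool_rot: [179.5, -0.3, 82.5]
force: [-0.1, -0.3, -0.6]
grip_width: 0.0009
grasp_force: 0.0
```

```bash
python3 hood.py; python3 - <<'E'
from h import *
print(move([.459,-.385,.22],[180,0,103]),sensors.get_obs()["qpos"])
E
```

```text
tip tester [-0.03692665  0.07425535  0.20517487] [0.01092665 0.80030123 0.30326497]
210 [(np.int64(290), np.int64(295)), (np.int64(317), np.int64(322)), (np.int64(605), np.int64(611)), (np.int64(612), np.int64(620)), (np.int64(635), np.int64(640))]
240 [(np.int64(291), np.int64(295)), (np.int64(317), np.int64(322)), (np.int64(612), np.int64(640))]
270 [(np.int64(292), np.int64(296)), (np.int64(318), np.int64(322)), (np.int64(612), np.int64(640))]
0 strip end [303. 174.] [337. 174.] rim [302. 133.]
0.1 strip end [310. 176.] [346. 175.] rim [302. 133.]
0.2 strip end [320. 178.] [356. 177.] rim [304. 133.]
0.3 strip end [332. 180.] [369. 178.] rim [309. 133.]
0.4 strip end [349. 182.] [384. 180.] rim [315. 133.]
0.5 strip end [368. 184.] [402. 182.] rim [325. 133.]
0.6 strip end [391. 186.] [422. 183.] rim [337. 132.]
0.7 strip end [417. 188.] [443. 184.] rim [353. 132.]
(array([-6.089e+02,  5.000e-01, -9.000e+00]), array([ 0.006, -0.003, -0.358])) [-44.90908971   9.21158144  22.80320639  92.68597208  -3.65189711
  78.45544672 -29.20083846]
```

Emit:
drive_tool(
  moves=[
    {"x": -60,"y": 0,"z": -9,"rx": 0,"ry": 0,"rz": -0.05,"fingers": 0},
    {"x": -180,"y": 0,"z": -9,"rx": 0,"ry": 0,"rz": -0.2,"fingers": 0},
    {"x": -300,"y": 0,"z": -9,"rx": 0,"ry": 0,"rz": -0.358,"fingers": 0},
    {"x": -609,"y": 0,"z": -9,"rx": 0,"ry": 0,"rz": -0.358,"fingers": 0},
    {"x": -609,"y": 0,"z": -9,"rx": 0,"ry": 0,"rz": -0.358,"fingers": 0},
    {"x": -609,"y": 0,"z": -9,"rx": 0,"ry": 0,"rz": -0.358,"fingers": 0},
    {"x": -609,"y": 0,"z": -9,"rx": 0,"ry": 0,"rz": -0.358,"fingers": 0},
    {"x": -609,"y": 0,"z": -9,"rx": 0,"ry": 0,"rz": -0.358,"fingers": 0},
    {"x": -609,"y": 0,"z": -9,"rx": 0,"ry": 0,"rz": -0.358,"fingers": 0},
    {"x": -609,"y": 0,"z": -9,"rx": 0,"ry": 0,"rz": -0.358,"fingers": 0},
    {"x": -609,"y": 0,"z": -9,"rx": 0,"ry": 0,"rz": -0.358,"fingers": 0},
    {"x": -609,"y": 0,"z": -9,"rx": 0,"ry": 0,"rz": -0.358,"fingers": 0},
    {"x": -609,"y": 0,"z": -9,"rx": 0,"ry": 0,"rz": -0.358,"fingers": 0},
  ],
)

```text
time_s: 11.28
tool_pos: [0.4573, -0.3836, 0.2181]
tool_rot: [-180.0, -0.1, 103.2]
force: [-0.7, 0.3, -0.1]
grip_width: 0.0437
grasp_force: 0.0
```

```bash
cat > key.py <<'E'
from h import *
w=vision.read_camera("wrist"); o=sensors.get_obs(); im=w["image"]
h=cv2.cvtColor(im,cv2.COLOR_RGB2HSV).astype(int)
print(o["tool_pos"],o["tool_rot"])
for k,m in(("red",((h[...,0]<8)|(h[...,0]>172))&(h[...,1]>150)&(h[...,2]>60)),("blue",(h[...,0]>100)&(h[...,0]<130)&(h[...,1]>130)&(h[...,2]>50))):
  for c in cv2.findContours(m.astype(np.uint8),cv2.RETR_EXTERNAL,cv2.CHAIN_APPROX_NONE)[0]:
    if cv2.contourArea(c)>60:
      r=cv2.minAreaRect(c); b=np.array([ray(w,*p,.076) for p in cv2.boxPoints(r)]); e=[b[1]-b[0],b[2]-b[1]]; e=max(e,key=np.linalg.norm)
      print(k,cv2.contourArea(c),r,b.mean(0).round(4),"len",[np.linalg.norm(b[1]-b[0]).round(4),np.linalg.norm(b[2]-b[1]).round(4)],"dir",(np.degrees(np.arctan2(e[1],e[0]))%180).round(1))
E
python3 key.py; python3 -c "
from h import *
cv2.imwrite('pics/k1.png',vision.read_camera('wrist')['image'][...,::-1])"
```

```text
[ 0.45743316 -0.38370683  0.21838864] [ 1.79979573e+02 -6.25141778e-02  1.03167065e+02]
red 346.0 ((333.5, 212.0), (11.0, 38.0), 0.0) [ 0.4653 -0.3729  0.076 ] len [np.float64(0.0335), np.float64(0.0094)] dir 103.4
blue 76.0 ((293.0, 398.0), (6.0, 22.0), 90.0) [ 0.4705 -0.5659  0.076 ] len [np.float64(0.022), np.float64(0.0071)] dir 13.2
blue 333.5 ((333.5, 156.5), (35.0, 11.0), 90.0) [ 0.4541 -0.3272  0.076 ] len [np.float64(0.0091), np.float64(0.0285)] dir 103.9
```

View pics/k1.png

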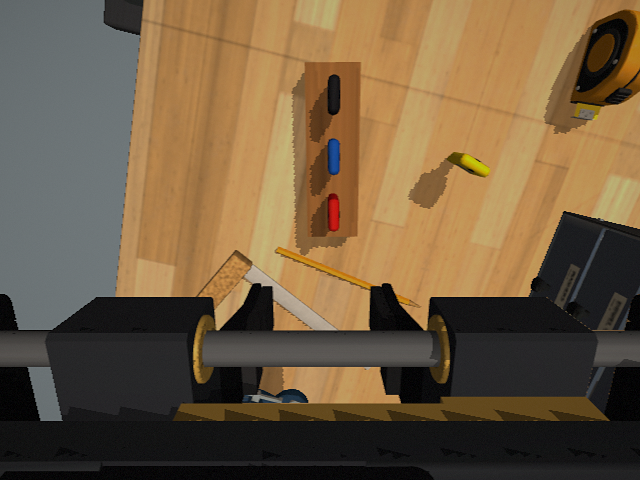

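The picture shows the block with the red key's head at (333,212), blue at (333,156), black at (333,95), the yellow look-alike at (470,164), and the open fingers straddling columns 273–371. The finger spacing again gives the tip at about TCP+31 mm.

```bash
python3 - <<'E'
from h import *
for z in(.05,.015):print(move([.4657,-.3746,z],[180,0,103.5]))
E
```

```text
(array([  7.1,  10.2, 168.6]), array([ 0.001, -0.001, -0.006]))
(array([  7. ,  10.1, 203.6]), array([ 0.001, -0.001, -0.006]))
```

Emit:
drive_tool(
  moves=[
    {"x": 7,"y": 10,"z": 30,"rx": 0,"ry": 0,"rz": -0.006,"fingers": 0},
    {"x": 7,"y": 10,"z": 80,"rx": 0,"ry": 0,"rz": -0.006,"fingers": 0},
    {"x": 7,"y": 10,"z": 130,"rx": 0,"ry": 0,"rz": -0.006,"fingers": 0},
    {"x": 7,"y": 10,"z": 160,"rx": 0,"ry": 0,"rz": -0.006,"fingers": 0},
    {"x": 7,"y": 10,"z": 180,"rx": 0,"ry": 0,"rz": -0.006,"fingers": 0},
    {"x": 7,"y": 10,"z": 192,"rx": 0,"ry": 0,"rz": -0.006,"fingers": 0},
    {"x": 7,"y": 10,"z": 200,"rx": 0,"ry": 0,"rz": -0.006,"fingers": 0},
    {"x": 7,"y": 10,"z": 203,"rx": 0,"ry": 0,"rz": -0.006,"fingers": 0},
    {"x": 7,"y": 10,"z": 203,"rx": 0,"ry": 0,"rz": -0.006,"fingers": 0},
  ],
)

```text
time_s: 12.5
tool_pos: [0.4651, -0.3767, 0.0163]
tool_rot: [180.0, 0.0, 103.4]
force: [1.5, 0.9, -0.1]
grip_width: 0.0432
grasp_force: 0.0
```

```bash
python3 key.py
```

```text
[ 0.46512126 -0.3767749   0.01647825] [1.79949190e+02 3.98077714e-02 1.03346138e+02]
red 1249.0 ((325.5, 301.5), (57.0, 25.0), 90.0) [ 0.4622 -0.3604  0.076 ] len [np.float64(0.0089), np.float64(0.0227)] dir 104.0
blue 2080.5 ((325.5, 204.0), (88.0, 27.0), 90.0) [ 0.4538 -0.3256  0.076 ] len [np.float64(0.0089), np.float64(0.0303)] dir 104.1
```

Emit:
drive_tool(
  moves=[
    {"x": 2,"y": 0,"z": 0,"rx": 0,"ry": 0,"rz": 0,"fingers": 0},
    {"x": 2,"y": 0,"z": 0,"rx": 0,"ry": 0,"rz": 0,"fingers": 1},
    {"x": 2,"y": 0,"z": 0,"rx": 0,"ry": 0,"rz": 0,"fingers": 1},
    {"x": 2,"y": 0,"z": 0,"rx": 0,"ry": 0,"rz": 0,"fingers": 1},
    {"x": 2,"y": 0,"z": 0,"rx": 0,"ry": 0,"rz": 0,"fingers": 1},
  ],
  force=55,
)

```text
time_s: 13.18
tool_pos: [0.4644, -0.3745, 0.0159]
tool_rot: [180.0, -0.0, 103.3]
force: [0.3, 0.2, 0.8]
grip_width: 0.0116
grasp_force: 0.3
```

```bash
python3 key.py; python3 -c "
from h import *
print(sensors.get_obs())"
```

```text
[ 0.46544592 -0.37415817  0.015939  ] [1.79884544e+02 1.68665404e-02 1.03350989e+02]
red 120.0 ((320.5, 371.0), (8.0, 21.0), 90.0) [ 0.4664 -0.3865  0.076 ] len [np.float64(0.0081), np.float64(0.0035)] dir 13.3
red 1169.5 ((321.0, 304.5), (51.0, 26.0), 90.0) [ 0.4601 -0.3595  0.076 ] len [np.float64(0.0093), np.float64(0.0203)] dir 103.9
blue 2102.0 ((326.5, 210.0), (88.0, 27.0), 90.0) [ 0.4539 -0.3252  0.076 ] len [np.float64(0.0089), np.float64(0.0304)] dir 104.1
{'time_s': 13.225, 'qpos': array([ -1.39249999,  26.16116035,  46.51838107, 103.30049956,
       -21.82034504,  59.82341636,  66.7345755 ]), 'joint_velocities': array([-0.18872658,  0.14693165, -0.45324585, -0.23786127,  0.40141716,
        0.01126371, -0.12464554]), 'effort': array([ 2.35605866e+00, -4.02993572e+01,  1.24021930e+01, -2.43565536e+01,
        9.30488538e-01,  5.08603211e-01,  5.90518612e-04]), 'tool_pos': array([ 0.46544592, -0.37415817,  0.015939  ]), 'tool_rot': array([1.79884544e+02, 1.68665404e-02, 1.03350989e+02]), 'force': array([1.44870373, 0.18385859, 0.27559917]), 'wrist_torque': array([-0.0230083 , -0.04674523, -0.03545781]), 'grasp_force': 54.9950698093744, 'grip_width': 0.009627686343758974}
```

Emit:
drive_tool(
  moves=[
    {"x": 0,"y": 0,"z": -5,"rx": 0,"ry": 0,"rz": 0,"fingers": 1},
    {"x": 0,"y": 0,"z": -15,"rx": 0,"ry": 0,"rz": 0,"fingers": 1},
    {"x": 0,"y": 0,"z": -30,"rx": 0,"ry": 0,"rz": 0,"fingers": 1},
    {"x": 0,"y": 0,"z": -60,"rx": 0,"ry": 0,"rz": 0,"fingers": 1},
    {"x": 0,"y": 0,"z": -100,"rx": 0,"ry": 0,"rz": 0,"fingers": 1},
    {"x": 0,"y": 0,"z": -140,"rx": 0,"ry": 0,"rz": 0,"fingers": 1},
    {"x": 0,"y": 0,"z": -145,"rx": 0,"ry": 0,"rz": 0,"fingers": 1},
    {"x": 0,"y": 0,"z": -145,"rx": 0,"ry": 0,"rz": 0,"fingers": 1},
  ],
)

```text
time_s: 14.22
tool_pos: [0.4634, -0.3749, 0.1612]
tool_rot: [-180.0, -0.0, 103.3]
force: [-0.2, -0.2, -0.9]
grip_width: 0.0097
grasp_force: 55.0
```

```bash
python3 key.py; python3 -c "
from h import *
print(move([.519,.046,.17],[180,0,173]),sensors.get_obs()['grasp_force'])"
```

```text
[ 0.46324128 -0.37426639  0.16023802] [-1.79930535e+02 -6.43922890e-02  1.03323099e+02]
red 121.0 ((320.5, 371.0), (8.0, 21.0), 90.0) [ 0.488  -0.4832  0.076 ] len [np.float64(0.017), np.float64(0.0075)] dir 13.3
red 1122.0 ((320.5, 304.5), (51.0, 25.0), 90.0) [ 0.4745 -0.4263  0.076 ] len [np.float64(0.0189), np.float64(0.0428)] dir 103.8
blue 478.5 ((325.0, 170.5), (12.0, 43.0), 0.0) [ 0.4541 -0.3262  0.076 ] len [np.float64(0.0296), np.float64(0.0082)] dir 103.2
(array([396.1, 151.1,  -9.5]), array([-0.   , -0.002, -1.216])) 54.99693060235586
```

Emit:
drive_tool(
  moves=[
    {"x": 40,"y": 15,"z": -9,"rx": 0,"ry": 0,"rz": -0.15,"fingers": 1},
    {"x": 90,"y": 35,"z": -9,"rx": 0,"ry": 0,"rz": -0.3,"fingers": 1},
    {"x": 140,"y": 55,"z": -9,"rx": 0,"ry": 0,"rz": -0.45,"fingers": 1},
    {"x": 190,"y": 75,"z": -9,"rx": 0,"ry": 0,"rz": -0.6,"fingers": 1},
    {"x": 240,"y": 95,"z": -9,"rx": 0,"ry": 0,"rz": -0.75,"fingers": 1},
    {"x": 290,"y": 115,"z": -9,"rx": 0,"ry": 0,"rz": -0.9,"fingers": 1},
    {"x": 340,"y": 130,"z": -9,"rx": 0,"ry": 0,"rz": -1.05,"fingers": 1},
    {"x": 380,"y": 145,"z": -9,"rx": 0,"ry": 0,"rz": -1.216,"fingers": 1},
    {"x": 396,"y": 151,"z": -9,"rx": 0,"ry": 0,"rz": -1.216,"fingers": 1},
    {"x": 396,"y": 151,"z": -9,"rx": 0,"ry": 0,"rz": -1.216,"fingers": 1},
    {"x": 396,"y": 151,"z": -9,"rx": 0,"ry": 0,"rz": -1.216,"fingers": 1},
    {"x": 396,"y": 151,"z": -9,"rx": 0,"ry": 0,"rz": -1.216,"fingers": 1},
  ],
)

```text
time_s: 15.78
tool_pos: [0.5197, 0.0436, 0.1699]
tool_rot: [-180.0, 0.0, 172.8]
force: [0.9, 0.4, -1.5]
grip_width: 0.0099
grasp_force: 55.0
```

```bash
cat > sw.py <<'E'
from h import *
import sys
w=vision.read_camera("wrist"); o=sensors.get_obs(); im=w["image"]
print(o["tool_pos"],o["tool_rot"],o["force"],o["grip_width"],o["qpos"])
c=proj(w,[.519,.046,.061]).round().astype(int); print("pred",c)
g=cv2.cvtColor(im,cv2.COLOR_RGB2GRAY); n=45
x0,y0=c-n; p=g[y0:c[1]+n,x0:c[0]+n]
print("circles",[(q+np.array([x0,y0,0])).round(1).tolist() for q in cv2.HoughCircles(cv2.medianBlur(p,3),cv2.HOUGH_GRADIENT,1,60,param2=12,minRadius=10,maxRadius=35)[0][:3]])
for r in range(0,2*n,2): print(y0+r,''.join(' .:-=+*#%@'[9-min(9,v//26)] for v in p[r]))
E
python3 sw.py
```

```text
[0.51975038 0.04403256 0.16993775] [-1.79997158e+02  8.86726963e-03  1.72842378e+02] [ 0.39349259 -0.13290343 -1.0302679 ] 0.009764945081675384 [-35.80257598   3.13006014  29.23038826 103.9871451   -1.59028882
  73.27886271  76.69119694]
pred [324 230]
circles [[322.5, 230.5, 20.0]]
185 .:........................................................................................
187 ..........................................................................................
189 :.........................................................................................
191 ..........................................................................................
193 ..........................................................................................
195 ..............................................................................:...........
197 .:........................................................................................
199 ..:.......................................................................................
201 ....................................................
[... 2758 characters left out ...]
.................::::..............
261 ....::...................................:+@@#-.........................::::..............
263 ....:::...........................:......:+@@*-.........................:::::.............
265 ....::............................:......:+@@*-.........................::::..............
267 ....:::...........................:......:+@@*-.........................::::..............
269 ....:::...........................::.....:+@@*-.........................::::..............
271 .....::...........................::......-##=:.........................::::..............
273 ....:::..........................:::...-######+:........................::::..............
```

```bash
python3 - <<'E'
from h import *
w=vision.read_camera("wrist"); o=sensors.get_obs(); t=o["tool_pos"]; R=Ro.from_euler('xyz',o["tool_rot"],degrees=True)
P=lambda x,y,dz:proj(w,t+R.apply([x,y,0])+[0,0,dz]).round(1).tolist()
print("axis",[P(0,0,d) for d in(-.01,.018,.03,.06)])
print("tip +x edge",P(.006,0,-.01),P(.006,0,0),"shoulder",P(.01,0,.018),"head",P(.015,0,.024),P(.015,0,.06))
s=ray(w,322.6,231.4,.061); print("slot",s,"in tool",R.inv().apply(s-t).round(4))
print("mark at x+22,+26,+30 mm",[proj(w,s+R.apply([-d,0,0])-[0,0,.006]).round(1).tolist() for d in(.02,.025,.03)])
im=w["image"]; 
for r in range(256,312,2): print(r,''.join(('R' if int(p[0])>int(p[1])+60 else ' .:-=+*#%@'[9-min(9,int(p.mean())//26)]) for p in im[r,290:356]))
E
```

```text
axis [[321.2, 276.5], [321.2, 297.5], [321.2, 308.4], [321.2, 343.4]]
tip +x edge [321.2, 266.1] [321.2, 272.6] shoulder [321.2, 278.0] head [321.2, 272.5] [321.2, 306.9]
slot [0.51982961 0.04546948 0.061     ] in tool [1.00e-04 1.10e-03 1.09e-01]
mark at x+22,+26,+30 mm [[322.6, 253.2], [322.6, 259.0], [322.6, 264.7]]
256 .....::..............:::.....................:..............::::::
258 .....:....:..........:::......::.....:.......:..............::::::
260 :....::..........:...:::......-*##-..........:..............::::::
262 :.....:....:.........::::.....-%@@-..........:..............::::::
264 :....::.:..:.........::::.....-%@@-..:.......:..............::::::
266 .:...::...::.....:..:::::.....-%@@-.........::..............:::::.
268 :....:.....:......::.::::.....-%@@-..:.......:...:..........::::::
270 :....:.:...:.......:.::::.....-%@%-.........::..............::::::
272 ::...::::.::......:..:::....-******+-........:..............::::::
274 :::..:::..::........:::::...-######+-........:..............::::::
276 ::...::.....:.....:..::::..:=######+-........:..............:::::
[... 508 characters left out ...]
@@@@@@@@@@@@@@@%RRRRRRRRRRRRRRRRRRRRR@@@@@@@@@@@@@@@@@@@@@#-.
294 @@@@@@@@@@@@@@@@@@@@%RRRRRRRRRRRRRRRRRRRRR@@@@@@@@@@@@@@@@@@@@@@=.
296 @@@@@@@@@@@@@@@@@@@@%RRRRRRRRRRRRRRRRRRRRR@@@@@@@@@@@@@@@@@@@@@@#-
298 @@@@@@@@@@@@@@@@@@@@%RRRRRRRRRRRRRRRRRRRR%@@@@@@@@@@@@@@@@@@@@@@@=
300 @@@@@@@@@@@@@@@@@@@@RRRRRRRRRRRRRRRRRRRRRR@@@@@@@@@@@@@@@@@@@@@@@+
302 @@@@@@@@@@@@@@@@@@@@RRRRRRRRRRRRRRRRRRRRR%%@@@@@@@@@@@@@@@@@@@@@@#
304 @@@@@@@@@@@@@@@@@@@%RRRRRRRRRRRRRRRRRRRRRR%@@@@@@@@@@@@@@@@@@@@@@@
306 @@@@@@@@@@@@@@@@@@@%RRRRRRRRRRRRRRRRRRRRRRR@@@@@@@@@@@@@@@@@@@@@@@
308 @@@@@@@@@@@@@@@@@@@%RRRRRRRRRRRRRRRRRRRRRRR@@@@@@@@@@@@@@@@@@@@@@@
310 @@@@@@@@@@@@@@@@@@@%RRRRRRRRRRRRRRRRRRRRRRR@@@@@@@@@@@@@@@@@@@@@@@
```

Emit:
drive_tool(
  moves=[
    {"x": 0.5,"y": 1,"z": 30,"rx": 0,"ry": 0,"rz": 0,"fingers": 1},
    {"x": 0.5,"y": 1,"z": 65,"rx": 0,"ry": 0,"rz": 0,"fingers": 1},
    {"x": 0.5,"y": 1,"z": 85,"rx": 0,"ry": 0,"rz": 0,"fingers": 1},
    {"x": 0.5,"y": 1,"z": 94,"rx": 0,"ry": 0,"rz": 0,"fingers": 1},
    {"x": 0.5,"y": 1,"z": 97,"rx": 0,"ry": 0,"rz": 0,"fingers": 1},
    {"x": 0.5,"y": 1,"z": 100,"rx": 0,"ry": 0,"rz": 0,"fingers": 1},
    {"x": 0.5,"y": 1,"z": 103,"rx": 0,"ry": 0,"rz": 0,"fingers": 1},
    {"x": 0.5,"y": 1,"z": 103,"rx": 0,"ry": 0,"rz": 0,"fingers": 1},
  ],
)

```text
time_s: 16.88
tool_pos: [0.5202, 0.0465, 0.0677]
tool_rot: [180.0, 0.1, 173.0]
force: [-0.6, -2.1, 2.5]
grip_width: 0.0097
grasp_force: 55.0
```

```bash
python3 -c "
from h import *
o=sensors.get_obs();print(o['tool_pos'],o['tool_rot'],o['force'],o['wrist_torque'],o['grip_width'])"
```

```text
[0.52019407 0.04645668 0.06766514] [1.79989227e+02 9.79697785e-02 1.73011234e+02] [-0.60995399 -2.13242425  2.4546781 ] [-0.26294647 -0.00712067 -0.00956094] 0.009707679015021332
```

Emit:
drive_tool(
  moves=[
    {"x": 0,"y": -0.4,"z": 2,"rx": 0,"ry": 0,"rz": 0,"fingers": 1},
    {"x": 0,"y": -0.4,"z": 4,"rx": 0,"ry": 0,"rz": 0,"fingers": 1},
    {"x": 0,"y": -0.4,"z": 5,"rx": 0,"ry": 0,"rz": 0.1,"fingers": 1},
    {"x": 0,"y": -0.4,"z": 6,"rx": 0,"ry": 0,"rz": -0.1,"fingers": 1},
    {"x": 0,"y": -0.4,"z": 7,"rx": 0,"ry": 0,"rz": 0.1,"fingers": 1},
    {"x": 0,"y": -0.4,"z": 8,"rx": 0,"ry": 0,"rz": -0.1,"fingers": 1},
    {"x": 0,"y": -0.4,"z": 9,"rx": 0,"ry": 0,"rz": 0.1,"fingers": 1},
    {"x": 0,"y": -0.4,"z": 9,"rx": 0,"ry": 0,"rz": -0.1,"fingers": 1},
  ],
)

```text
time_s: 17.88
tool_pos: [0.5181, 0.0453, 0.0582]
tool_rot: [-179.9, -0.2, 178.1]
force: [-2.6, -4.4, 7.9]
grip_width: 0.0098
grasp_force: 55.0
```

```bash
python3 -c "
from h import *
o=sensors.get_obs();print(o['tool_pos'],o['tool_rot'],o['force'],o['wrist_torque'],o['grip_width'])"
```

```text
[0.51808938 0.04534623 0.05821276] [-1.79934663e+02 -1.53148719e-01  1.78076215e+02] [-2.626725   -4.44586476  7.91549183] [-1.00888787  1.09054868 -0.01543862] 0.009844158586836712
```

Emit:
drive_tool(
  moves=[
    {"x": 0.3,"y": -0.5,"z": 1,"rx": 0,"ry": 0,"rz": 0.2,"fingers": 1},
    {"x": 0.3,"y": -0.5,"z": 2,"rx": 0,"ry": 0,"rz": 0,"fingers": 1},
    {"x": 0.3,"y": -0.5,"z": 3.5,"rx": 0,"ry": 0,"rz": 0.2,"fingers": 1},
    {"x": 0.3,"y": -0.5,"z": 5,"rx": 0,"ry": 0,"rz": 0,"fingers": 1},
    {"x": 0.3,"y": -0.5,"z": 6.5,"rx": 0,"ry": 0,"rz": 0.2,"fingers": 1},
    {"x": 0.3,"y": -0.5,"z": 8,"rx": 0,"ry": 0,"rz": 0,"fingers": 1},
    {"x": 0.3,"y": -0.5,"z": 9,"rx": 0,"ry": 0,"rz": 0.2,"fingers": 1},
    {"x": 0.3,"y": -0.5,"z": 10,"rx": 0,"ry": 0,"rz": 0,"fingers": 1},
    {"x": 0.3,"y": -0.5,"z": 11,"rx": 0,"ry": 0,"rz": 0.1,"fingers": 1},
  ],
)

```text
time_s: 19.0
tool_pos: [0.5195, 0.0451, 0.0482]
tool_rot: [180.0, 0.0, 172.2]
force: [-4.3, -1.8, 11.9]
grip_width: 0.0096
grasp_force: 55.0
```

```bash
python3 -c "
from h import *
o=sensors.get_obs();print(o['tool_pos'],o['tool_rot'],o['force'],o['wrist_torque'],o['grip_width'])"
```

```text
[0.51954206 0.04507489 0.04824881] [1.79996221e+02 4.91224608e-02 1.72238118e+02] [-4.28171237 -1.75930053 11.88379661] [-0.55328151  0.7711633   0.0179664 ] 0.00963860061413859
```

Emit:
drive_tool(
  moves=[
    {"x": 0.4,"y": -0.2,"z": 1.5,"rx": 0,"ry": 0,"rz": 0.1,"fingers": 1},
    {"x": 0.4,"y": -0.2,"z": 2.5,"rx": 0,"ry": 0,"rz": -0.1,"fingers": 1},
    {"x": 0.4,"y": -0.2,"z": 3.5,"rx": 0,"ry": 0,"rz": 0.1,"fingers": 1},
    {"x": 0.4,"y": -0.2,"z": 4.5,"rx": 0,"ry": 0,"rz": -0.1,"fingers": 1},
    {"x": 0.4,"y": -0.2,"z": 5.5,"rx": 0,"ry": 0,"rz": 0.1,"fingers": 1},
    {"x": 0.4,"y": -0.2,"z": 6.5,"rx": 0,"ry": 0,"rz": -0.1,"fingers": 1},
    {"x": 0.4,"y": -0.2,"z": 6.5,"rx": 0,"ry": 0,"rz": 0.1,"fingers": 1},
    {"x": 0.4,"y": -0.2,"z": 6.5,"rx": 0,"ry": 0,"rz": 0,"fingers": 1},
  ],
)

```text
time_s: 20.0
tool_pos: [0.5194, 0.0449, 0.0422]
tool_rot: [-180.0, 0.1, 172.3]
force: [-4.0, -3.0, 12.9]
grip_width: 0.0097
grasp_force: 55.0
```

```bash
python3 -c "
from h import *
o=sensors.get_obs();print(o['tool_pos'],o['tool_rot'],o['force'],o['wrist_torque'],o['grip_width'])
im=vision.read_camera('wrist')['image']
for r in range(256,306,3): print(r,''.join(('R' if int(p[0])>int(p[1])+60 else ' .:-=+*#%@'[9-min(9,int(p.mean())//26)]) for p in im[r,290:356]))"
```

```text
[0.51943614 0.04488136 0.04220432] [-1.79995376e+02  7.89616856e-02  1.72306374e+02] [-4.00922422 -2.9881342  12.89872988] [-0.80261307  0.87512736  0.0017245 ] 0.009698131571752108
256 =====================*##@@@@@@@@@@@@@@@%#*+=======================
259 ============+%@@@@@@@@@@@@@@@%%%@%@@@@@@@@@@@@@@@@#+==============
262 =======+%@@@@@@%%%%%%%%%%%@@%@%@@@@@%@@@@@@@@@@@@@@@@@@*==========
265 ===+%@@@@@@%%%@@@@@@@@@@%%#**+===++##%%@@@@@@@@@@@@@@@@@@@@@*=====
268 #@@@@@@%%%@@@@@#+=======+**#***+++=============*%@@@@@@@@@@@@@@+==
271 @@@@%@%@@@#+====+*#####****+*****#######***###*=====*%@@@@@@@@@@@+
274 @@@@@@#+===+*####**++=+++++++++++++++++++++++**###*+====+#@@@@@@@@
277 @@@@+====+*#**+++++++++++++++++++++++++++++++++++**###*===+#@@@@@@
280 @@+===+*#**++++++++++++*##RRRRRRRRRRRR#++++++++++++++*##+===+#@@@@
283 *+##%%@@#+++++++++++++#RRRRRRRRRRRRRRRRR#+=++=+++++==+*%@%%%*=+#@@
286 *@@@@@@@@%#%%%%%%%%%%RRRRRRRRRRRRRRRRRRRR%##%%%%%%%%##@@@@@@@@%**@
289 @@@@@@@@@@@@@@@@@@@@@RRRRRRRRRRRRRRRRRRRR@@@@@@@@@@@@@@@@@@@@@@++#
292 @@@@@@@@@@@@@@@@@@@@%RRRRRRRRRRRRRRRRRRRRR%@@@@@@@@@@@@@@@@@@@@#++
295 @@@@@@@@@@@@@@@@@@@@%RRRRRRRRRRRRRRRRRRRRR%@@@@@@@@@@@@@@@@@@@@@**
298 @@@@@@@@@@@@@@@@@@@@%RRRRRRRRRRRRRRRRRRRRR@@@@@@@@@@@@@@@@@@@@@@@@
301 @@@@@@@@@@@@@@@@@@@%RRRRRRRRRRRRRRRRRRRRRR%@@@@@@@@@@@@@@@@@@@@@@@
304 @@@@@@@@@@@@@@@@@@@%RRRRRRRRRRRRRRRRRRRRRR%@@@@@@@@@@@@@@@@@@@@@@@
```

Emit:
drive_tool(
  moves=[
    {"x": 0.3,"y": -0.3,"z": 1,"rx": 0,"ry": 0,"rz": 0.1,"fingers": 1},
    {"x": 0.3,"y": -0.3,"z": 2,"rx": 0,"ry": 0,"rz": -0.1,"fingers": 1},
    {"x": 0.3,"y": -0.3,"z": 2,"rx": 0,"ry": 0,"rz": 0.1,"fingers": 1},
    {"x": 0.3,"y": -0.3,"z": 2,"rx": 0,"ry": 0,"rz": -0.1,"fingers": 1},
    {"x": 0.3,"y": -0.3,"z": 2,"rx": 0,"ry": 0,"rz": 0,"fingers": 1},
  ],
)

```text
time_s: 20.68
tool_pos: [0.5196, 0.0449, 0.042]
tool_rot: [179.9, 0.1, 172.3]
force: [-7.9, -3.0, 24.6]
grip_width: 0.0093
grasp_force: 55.0
```

```bash
python3 -c "
from h import *
o=sensors.get_obs();print(o['tool_pos'],o['tool_rot'],o['force'],o['wrist_torque'],o['grip_width'])"
```

```text
[0.51957135 0.04491291 0.04200038] [1.79926149e+02 1.00724550e-01 1.72262190e+02] [-7.86702077 -2.98750247 24.57064211] [-0.75687966  1.79331994  0.04080899] 0.00933629877340239
```

The key is fully home at a hard stop. I'll ease the push and turn clockwise.

Emit:
drive_tool(
  moves=[
    {"x": 0.6,"y": -0.3,"z": -2,"rx": 0,"ry": 0,"rz": 0.1,"fingers": 1},
    {"x": 0.6,"y": -0.3,"z": -2,"rx": 0,"ry": 0,"rz": 0.25,"fingers": 1},
    {"x": 0.6,"y": -0.3,"z": -2,"rx": 0,"ry": 0,"rz": 0.4,"fingers": 1},
    {"x": 0.6,"y": -0.3,"z": -2,"rx": 0,"ry": 0,"rz": 0.55,"fingers": 1},
    {"x": 0.6,"y": -0.3,"z": -2,"rx": 0,"ry": 0,"rz": 0.7,"fingers": 1},
    {"x": 0.6,"y": -0.3,"z": -2,"rx": 0,"ry": 0,"rz": 0.85,"fingers": 1},
    {"x": 0.6,"y": -0.3,"z": -2,"rx": 0,"ry": 0,"rz": 1.0,"fingers": 1},
  ],
  force=60,
)

```text
time_s: 21.55
tool_pos: [0.5203, 0.0466, 0.0423]
tool_rot: [179.7, 0.0, 114.8]
force: [1.5, 1.1, 8.3]
grip_width: 0.0097
grasp_force: 60.0
```

```bash
python3 -c "
from h import *
o=sensors.get_obs();print(o['tool_pos'],o['tool_rot'],o['force'],o['wrist_torque'],o['grip_width'],o['qpos'])"
```

```text
[0.52034742 0.04657174 0.04229957] [1.79665186e+02 1.72650560e-02 1.14778826e+02] [1.49649427 1.10476349 8.2999852 ] [ 0.09594771 -0.30739852  0.13116197] 0.009737321533010329 [-40.14787773  11.22880938  35.40901616 112.50370725  -7.74000713
  58.21685677  23.57666803]
```

Emit:
drive_tool(
  moves=[
    {"x": 0,"y": 0,"z": 0,"rx": 0,"ry": 0,"rz": 0.15,"fingers": 1},
    {"x": 0,"y": 0,"z": 0,"rx": 0,"ry": 0,"rz": 0.3,"fingers": 1},
    {"x": 0,"y": 0,"z": 0,"rx": 0,"ry": 0,"rz": 0.45,"fingers": 1},
    {"x": 0,"y": 0,"z": 0,"rx": 0,"ry": 0,"rz": 0.55,"fingers": 1},
    {"x": 0,"y": 0,"z": 0,"rx": 0,"ry": 0,"rz": 0.62,"fingers": 1},
    {"x": 0,"y": 0,"z": 0,"rx": 0,"ry": 0,"rz": 0.67,"fingers": 1},
    {"x": 0,"y": 0,"z": 0,"rx": 0,"ry": 0,"rz": 0.67,"fingers": 1},
  ],
)

```text
time_s: 22.42
tool_pos: [0.5216, 0.0469, 0.0424]
tool_rot: [179.6, -0.2, 76.7]
force: [3.8, 1.0, 5.2]
grip_width: 0.0096
grasp_force: 60.0
```

```bash
cat > st.py <<'E'
from h import *
o=sensors.get_obs();print(o['tool_pos'],o['tool_rot'],o['force'],o['wrist_torque'],o['grip_width'],o['qpos'][6])
E
python3 st.py
```

```text
[0.52164619 0.04691006 0.04243191] [179.58074913  -0.23428893  76.66911221] [3.79741049 1.02307624 5.17762632] [ 0.1500815  -0.78940275  0.13826424] 0.009627357466752536 -13.368695690324788
```

Emit:
drive_tool(
  moves=[
    {"x": 0,"y": 0,"z": 0,"rx": 0,"ry": 0,"rz": 0.05,"fingers": 1},
    {"x": 0,"y": 0,"z": 0,"rx": 0,"ry": 0,"rz": 0.1,"fingers": 1},
    {"x": 0,"y": 0,"z": 0.5,"rx": 0,"ry": 0,"rz": 0.1,"fingers": 1},
  ],
)

```text
time_s: 22.8
tool_pos: [0.522, 0.0469, 0.0424]
tool_rot: [179.6, -0.3, 71.0]
force: [3.3, 0.8, 11.9]
grip_width: 0.0097
grasp_force: 60.0
```

```bash
python3 st.py
```

```text
[0.52204182 0.04689685 0.04237883] [179.57594118  -0.28742292  70.96751898] [ 3.3036197   0.84142043 11.89739997] [ 0.09524037 -0.59115851  0.25652195] 0.009735739090513026 -18.848212429886
```

```bash
python3 - <<'E'
from h import *
im=vision.read_camera('wrist')['image']
for r in range(230,330,4): print(r,''.join(('R' if int(p[0])>int(p[1])+60 else ' .:-=+*#%@'[9-min(9,int(p.mean())//26)]) for p in im[r,280:366]))
E
python3 st.py
```

```text
230 ::::::::::::::::::::::::::::::::::::::::::::::::::::::::::::::::::::::::::::::::::::::
234 ::::::::::::::::::::::::::::::::::::::::::::::::::::::::::::::::::::::::::::::::::::::
238 :::::::::::::::::::::::::::::::::::::::::::::::::::::::::::::::::::::::-:::::::::-:-:-
242 :::::::::::::::::::::::::::::::::::::::::::::::::::::::::::::::::---::---:::::::::::::
246 ::::::::::::::::::::::::::::::::::::::::::::::::-----:::::::::::::::::::::::::::::::::
250 :::-:::::::::::::::::::::::-::-:-:::::::::::::::::::::::::::::::::::::::::::::::::::::
254 ::::::::::::::::::::::::::::::::::::::::::::::::::::::::::::::::::::::::::::::::::::::
258 :::::::::::::::::::::::::-*#@@@@@@@@@@@@@@@@@@@@@@@@@@@%%+-:::::::::::::::::::::::::::
262 ::::::::::::::::-#@@@@@@@%%%%%%%%%%%%%%%%%%%%%%%%%%%%%%%%%%@@@@@@#-:::::::::::::::::::
266 ::::::::::::-#@@@@%%%%%%%%%@@@@%#+=========+-::-+=+*%@@@@%%%%%%%%%@@@%+-::::::::::::::
270 ::::::::-#@@@@%%%%%@@##+=+=++#++++********++++++**####*++++++*%@@%%%%%%@@@#=::::::::::
274 :::::=%@@@%@%%%@@#++-:-*#*++=-=----------===------::--=++++*==++++#@@%%%%%%@@#-:::::::
278 :::=
[... 664 characters left out ...]
RRRRRRRRRRRRRRRRRRRRRR%@@@@@@@@@@@@@@@@@@@@@@@@@@@@@@@@
310 @@@@@@@@@@@@@@@@@@@@@@@@@@@@@%RRRRRRRRRRRRRRRRRRRRRRR%@@@@@@@@@@@@@@@@@@@@@@@@@@@@@@@@
314 @@@@@@@@@@@@@@@@@@@@@@@@@@@@RRRRRRRRRRRRRRRRRRRRRRRRRR@@@@@@@@@@@@@@@@@@@@@@@@@@@@%@@@
318 *##%%@@@@@@@@@@@@@@@@@@@@@@@RRRRRRRRRRRRRRRRRRRRRRRRRR@@@@@@@@@@@@@@@@@@@@@@@@%%###*#%
322 *##%%%@@@@@@@@@@@@@@@@@@@@@@RRRRRRRRRRRRRRRRRRRRRRRRRR@@@@@@@@@@@@@@@@@@@@@@@%%%%##**#
326 *#%%%%@@@@@@@@@@@@@@@@@@@@@@RRRRRRRRRRRRRRRRRRRRRRRRRR@@@@@@@@@@@@@@@@@@@@@@@%%%%##***
[0.52203911 0.04689088 0.04241834] [179.57875     -0.29089727  70.98220909] [4.14416961 1.68797823 8.22175442] [ 0.22190849 -0.74200473  0.22257725] 0.009812971396831885 -18.829968510211927
```

Emit:
drive_tool(
  moves=[
    {"x": 0,"y": 0,"z": 0,"rx": 0,"ry": 0,"rz": 0.06,"fingers": 1},
    {"x": 0,"y": 0,"z": 0,"rx": 0,"ry": 0,"rz": 0.06,"fingers": 1},
    {"x": 0,"y": 0,"z": 0,"rx": 0,"ry": 0,"rz": 0.06,"fingers": 1},
  ],
)

```text
time_s: 23.22
tool_pos: [0.5222, 0.0469, 0.0424]
tool_rot: [179.6, -0.3, 67.6]
force: [4.2, 1.0, 8.1]
grip_width: 0.0097
grasp_force: 60.0
```

```bash
python3 st.py
```

```text
[0.52218188 0.04685365 0.04240925] [179.57068961  -0.30739119  67.59882336] [4.24782039 1.04856364 8.10030693] [ 0.10558054 -0.82639454  0.44648037] 0.009749400935538752 -22.110315146125373
```

```bash
python3 - <<'E'
from h import *
Rz=Ro.from_euler('z',-7,degrees=True).as_matrix(); org=np.array([.566,.1405,0])
S=vision.read_camera("side");im=S["image"]
P=lambda x,y,z:proj(S,org+Rz@np.array([x,y,z])).round(1)
print("shut strip corners",[P(-.04+a,.074+b,.107).tolist() for a in(-.013,.013) for b in(-.045,.045)],"near top front corner",P(-.055,0,.104))
u,v=P(-.04,.074,.107).astype(int)
for r in range(v-22,v+26,1): print(r,''.join(' .:-=+*#%@'[9-min(9,int(p.mean())//26)] for p in im[r,u-35:u+40]))
print(u-35)
E
```

```text
shut strip corners [[280.7, 219.0], [266.2, 198.6], [290.6, 216.0], [275.8, 195.9]] near top front corner [284.9 227.3]
185 ##**+=-----------------::::::::::------:::::::::::-+#######################
186 **++=-----------------:-:::::::::-------::::::..::-+#######################
187 *++=--------------------:::::::::::---:::::..:::::-+#######################
188 ++=---------------------:::::::::::::::..:::::::::-*#######################
189 ==----------::----:--------::::::::.::::::::::::::-*#######################
190 ----------::--:---::--------::::..::::::::::::::::-+#%#####################
191 ---:-----------:---:----:::::.::::::::::::::::::::-+%%%######*##******#****
192 :---------:-::::::-::::::.:::::::::::::::::::---==+#%%%%#########**********
193 ::-------:--:::::::::.:::::::::::::::::::::-=+****#%%%%%%##################
194 ::::-------:-:::::.:::::::::::::::::::::::-=*#%%%%%%%%%%%%%################
195 :::::--------:-:::::::::::::::::::::::::::-+#%%%%%%%%%%%%%%%%%#############
196 :::::::----:--::::::::::::::::::::::::::::-+#%%%%%%%%%%%%%%%%%%%%%%#%%####%
197 ::::::--------:-
[... 2163 characters left out ...]
---=+****#*####*#**###**#*#%@@@@@@@@@@@@%@@@%%@@%##%%%@@
225 --+#*#*+==-------------+**#***#*##*#*#*###*#*#%%@@@@@@@@@@@@@@@@@@@%*#%%@@@
226 :-=**#**+=-------------=*#**#*#*##****#*#***##%%@@%@@@@%@%@@@@@@@@@%##%%@@@
227 :-=**#**+==------------=*********#*##*#*#*###*#%@@@@@@@@%%@@%@@@%%@%%%%@@@@
228 :-=+*###*+=-------------+##******#####**##***##%@@@%@@@@%%%@%%@%@@@@@%@@@@@
229 --=+**##**==------------+*#*#***#*#*##****##**#%@@%%%@@@@%@@@@@@@@@@@@@@@@@
230 --=++*##**+==-----------+*#**####**##**#*##*#*#%%%@@@@@@@@%@%@@@@@@@@%%%@%%
231 --==+**##**+=-----------=*###*#****##*##*#######@@@@@@@@@@@@@@@@%%%%@%%%%%%
232 --===+**##*+==----------=*##########*#**##*#**##%@@%@@%%@%%%@%%%%%%%%%%%%%%
243
```

The strip sits where it should with the hood shut, the key is home, and the plug is at its stop with the torque rising against it.

```bash
python3 -c "
from h import *
print(workorder.sign_off())"
```

```text
the job is handed in; nothing more can be done
None
```

I handed the job in at about 23 s, with the hood latched shut and the red key fully home, held turned against its stop about a quarter turn clockwise. Nothing else was touched; the hand-in returned no verdict.

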